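# Hook a parts shelf into the slotted upright and load it

## Task

Hook the loose steel shelf bracket's two tabs into the upper pair of slots of the upright under the lamp, and push it down until it is fully home and the sprung catch has snapped out over its back plate. Then stand the tallest of the three white sockets upright on the bracket's shelf, and let go of everything. Leave the shorter sockets and the other things on the bench where they are.

Things in the scene. Friction and masses are not known exactly. Their poses are not given: they have to be found in the camera images.
- upright: Fixed grey steel sheet, 160 wide (y), 430 high, 5 thick (x 0 to 5 mm). Origin: at the bench, middle of its front face, which looks along its -x; z up. Four through slots 16 wide, 32 high, centred at y +30 and -30: upper pair z 190 to 222, lower pair z 80 to 112; free room behind them. Stiffeners and foot plate are behind it.
- lamp (a point): Centre of the underside of the lamp bar fixed in front of the upright (upright frame -80, 0, 362 mm): bar x -102 to -58, 190 wide (y), z 362 to 410, on two arms at y +-74, z 410 to 422. A vertical tool cannot work below it; one tilted about 40 degrees, its body leaning out along the upright's -x, passes.
- slots (a point): Point on the upright's front face midway between the bottom edges of the two upper slots (upright frame 0, 0, 190 mm).
- catch (a joint): Sprung steel catch in the upright's face, 24 wide, z 212 to 221, at y 0, standing 6 mm out. Value in m: 0 out, 0.006 pressed flush. The bracket's back plate presses it in (4 N to start, 8 N flush) as the tabs enter; once the bracket is pushed fully down it snaps out over the plate's top edge.
- bracket: Loose steel shelf bracket, 0.4 kg, standing on its shelf. Origin: centre of the shelf's underside; z up; x to its back. Shelf 100 (x) by 84 (y), 4 thick, rims to z 14 at sides and front. Back plate 84 wide, 82 high, 4 thick, rear face at x +50. To enter, its origin is level with 147 mm above the bench (142 to 152) and square to the upright; locked it is at 128 mm, rear face on the upright.
- tabs (a point): Bracket frame 50, 0, 62 mm: on the rear face midway between the undersides of the two tab necks; meets slots when locked. Tabs 10 wide at y +30 and -30: necks z 62 to 70, from the rear face to x 62.5; lips x 57.5 to 62.5 hang down to z 48. The gap of 7.5 between plate and lip straddles the 5 thick sheet.
- lug (a point): Grip point in the bracket's upright dark steel lug, a block x -50 to -20, 14 thick (y), z 4 to 42 of the bracket; this point is bracket frame -35, 0, 31 mm. Pinch it across y.
- shelf (a point): Middle of the free shelf surface for the socket: bracket frame 12, 0, 4 mm. Free from the lug at x -20 to the back plate at x +46, y -38 to +38; the socket comes in over the lug (top at z 42) or over a side rim (z 14).
- tall_socket: The tallest white plastic socket: open straight cup of outside diameter 36, 66 high, wall 3.5, 60 g. Origin: centre of its underside, z up.
- short_socket_1: White plastic socket, diameter 36, 44 high; stays where it is. Origin: centre of underside.
- short_socket_2: As short_socket_1.
- gasket: Black flat ring, diameter 90, 10 high; bystander.
- driver: Grey electric screwdriver lying on the bench, about 240 long and 40 high; bystander.
- screw_tray: Grey open tray 110 x 80 x 30; bystander.
- carton: Cardboard carton 90 x 70 x 60; bystander.
- wrench: Steel wrench lying on the bench; bystander.
Not all that is in view belongs to the job. Leave any purple look-alike of the tall_socket alone. Of the things shaped like the bracket, the steel one is meant.

How it is judged (in metres and radians):
On the way, in this order (a step that is already met when the one before it is completed fails the run):
1. the bracket's tabs are down in the upper slots and the catch is out over its back plate (distance between tabs and slots below 0.008 m and z of tabs in the frame of upright below 0.1935 m and angle between the z axis of bracket and the z axis of upright, either way round below 0.12 rad and angle between the x axis of bracket and the x axis of upright, either way round below 0.15 rad and value of joint catch below 0.003 m), for 0.2 s.
2. the tallest socket stands upright on the locked bracket's shelf (all of step 1 and x of tall_socket in the frame of bracket between -0.05 and 0.05 m and y of tall_socket in the frame of bracket between -0.042 and 0.042 m and z of tall_socket in the frame of bracket between 0.001 and 0.009 m and angle between tall_socket's own z axis and vertical below 0.17 rad), for 0.2 s.
At the end, for the whole second after the job is handed in: Bracket locked in the upper slots (tab point within 8 mm of slot point, at most 3.5 mm above it; level within 0.12 rad, square within 0.15 rad), catch out (under 3 mm pressed); tallest socket upright (within 0.17 rad) with its underside on the bracket's shelf; all at rest (all of step 2 and linear speed of each of bracket, tall_socket below 0.02 m/s and contact force between tall_socket and bracket above 0.05 N); the robot touches nothing.
It fails at once if a bystander (shorter socket, gasket, driver, tray, carton, wrench) is moved more than 30 mm (distance of any of short_socket_1, short_socket_2, gasket, driver, screw_tray, carton, wrench from where it was at the start of the episode above 0.03 m).
It also fails if it takes over 53 s, if anything falls off the work surface, if the arm or the gripper's body presses on something with over 40 N, if the wrist force passes 120 N, or if a joint passes its speed limit or range.

## Robot

A 6-joint arm with a two-finger parallel gripper is mounted at the origin on the work surface. World frame = base frame: x ahead of the robot, y to its left, z up, the work surface at z = 0. Lengths are in m, angles in degrees, forces in N, time in s.
With the tool pointing down it reaches from about 0.35 to 0.975 m from the base axis. Payload 17.4 kg.
Tool frame: the origin (TCP) lies on the centre line of the jaws, within the pads' length; the fingertips stand tip_reach ahead of it and the grasp point (between the pads) lies 3 mm ahead of it (tip_reach is the distance from the TCP to the fingertips, in m); z points along the fingers, y is the line along which they close (so a half turn about z gives the same grasp; the last joint's range is limited). The gripper opens to 85 mm and grips with 20 to 120 N. Pads are 22 mm wide; open, the fingers measure 114 mm over their backs; the gripper's body (76 mm by 85 mm) begins 54 mm behind the grasp point. The pads swing forward as they close: fully open they stand 13 mm farther back than shut.
Start: joints at [-77.682, 6.646, 82.598, -0, 90.757, -2.166], TCP at [0.169, -0.654, 0.253] pointing down, gripper open.
Joint ranges: [-162.19, 162.19], [-47.58, 125.68], [4.15, 143.07], [-65.23, 245.23], [0.69, 171.88], [-170.13, 170.13]. Speed limits (degrees/s): [108.29, 108.29, 127.2, 180, 180, 180].

## Interface

Orientations are given as a 3x3 rotation matrix whose columns are the frame's x, y, z axes.
In Python, from rig import get_state, snapshot, sign_off, tip_reach gives the robot as it stands.
- The arm moves only by the shell command python3 -m creep 'ROWS'. ROWS is JSON, a list of rows, each an object with "gripper": the opening, from -1 (shut) to 1 (fully open); "linear": the shift along the world's x, y, z in m, a list of three; "yaw": the turn about the world's z in rad. A call has 1 to 10 rows; each row shifts and turns the commanded pose from where the row before left it; what a row does not reach is not made up. A row lasts 1/8 s, in which the tool goes at most 62.5 mm and 10.7 degrees, less where a joint would pass 70% of its speed; a pose out of reach is approached as far as the arm can. A call with a gripper value outside its range is refused whole. The fingers move at their own pace and stop on an object; the grip force is fixed at half the most. Time passes only in rows, so rows that do not move let the fingers close. It gives the time, the measured TCP pose, the force, the opening and the grip force at its end, in the units of the state.
- get_state(): the state, without advancing time (a new reading comes with each control period).
- snapshot(name): name is "scene" or "top" or "wrist"; returns a dict with "img" (384x512x3 uint8, red, green, blue), "depth" (384x512 float32, m along the optical axis (not along the pixel's ray), 0 where there is no reading), "K" (3x3 intrinsics, pixels), "view" (4x4, takes a point from world to camera coordinates); the wrist camera has in their place "tool_from_camera" (4x4, takes a point from camera to tool coordinates, whose origin is the TCP and whose axes are the flange's). Camera axes: x right, y down, z forward; pixel columns grow to the right and rows downward; lengths in m; the calibration is good to about 2 mm. A picture is of the moment at which its call begins: read the wrist's pose just before it.
- sign_off(): hands the job in; it is judged then, once.
The state is a dict: "time": time; "joints": joint angles; "dq": joint speeds; "joint_torque": joint torques, N m; "tcp_pos": TCP position; "tool_rot": TCP orientation; "wrist_force": force on the tool from outside, world axes, zero at the start; "ft_torque": the same for the moment, N m; "opening": opening from 0.0 (shut) to 1.0 (fully open); "finger_force": force on a finger pad.
Only numpy, scipy, OpenCV 4.12 (cv2) and the standard library are available. Lean on these libraries where they do the work, as an engineer would, in place of code of your own. Each camera call takes 0.05 s, during which the arm holds its last target. There are 200 camera calls.

## Working session

There is one attempt and no reset: what is moved stays moved. The work goes in short steps, Python scripts to look and compute and a shell command to move; the robot and the scene stay as the last step left them, time stands still between calls to the robot, and variables do not carry over. Pictures are saved under pics/ and viewed, at most 10 in all, crops included, and the job is handed in when it is done.

```bash
mkdir -p pics; ls
python3 - <<'E'
from rig import *
import cv2,numpy as np
s=get_state(); print({k:np.round(v,3).tolist() for k,v in s.items()},tip_reach)
for n in("scene","top"):
    d=snapshot(n); np.savez(f"pics/{n}0.npz",**d); cv2.imwrite(f"pics/{n}0.png",cv2.resize(d["img"][:,:,::-1],(800,600),interpolation=cv2.INTER_CUBIC)); print(n,d["K"].round(1).tolist(),d["view"].round(3).tolist())
E
python3 -m creep --help
```

```text
pics
{'time': 0.0, 'joints': [-77.678, 6.674, 82.639, -0.001, 90.756, -2.164], 'dq': [0.076, 0.058, -0.031, 0.048, -0.091, 0.05], 'joint_torque': [-0.002, -73.198, -63.249, -0.0, 0.006, -0.0], 'tcp_pos': [0.169, -0.653, 0.253], 'tool_rot': [[0.968, 0.25, -0.0], [0.25, -0.968, 0.001], [0.0, -0.001, -1.0]], 'wrist_force': [0.122, 0.161, 0.321], 'ft_torque': [-0.002, 0.026, 0.017], 'finger_force': 0.0, 'opening': 0.997} 0.022
scene [[488.7, 0.0, 250.7], [0.0, 488.7, 193.9], [0.0, 0.0, 1.0]] [[-0.534, 0.845, -0.025, 0.25], [0.456, 0.263, -0.85, -0.055], [-0.712, -0.466, -0.526, 1.884], [0.0, 0.0, 0.0, 1.0]]
top [[437.1, 0.0, 253.8], [0.0, 437.1, 193.1], [0.0, 0.0, 1.0]] [[0.026, -0.999, -0.02, 0.047], [-0.988, -0.022, -0.156, 0.543], [0.155, 0.023, -0.988, 1.376], [0.0, 0.0, 0.0, 1.0]]invalid input: not JSON, or not a number
```

View pics/scene0.png

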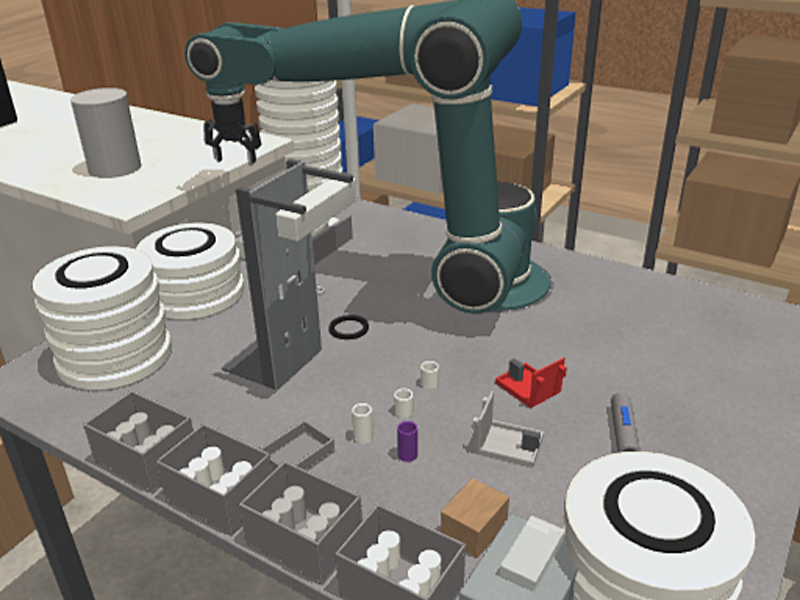

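View pics/top0.png

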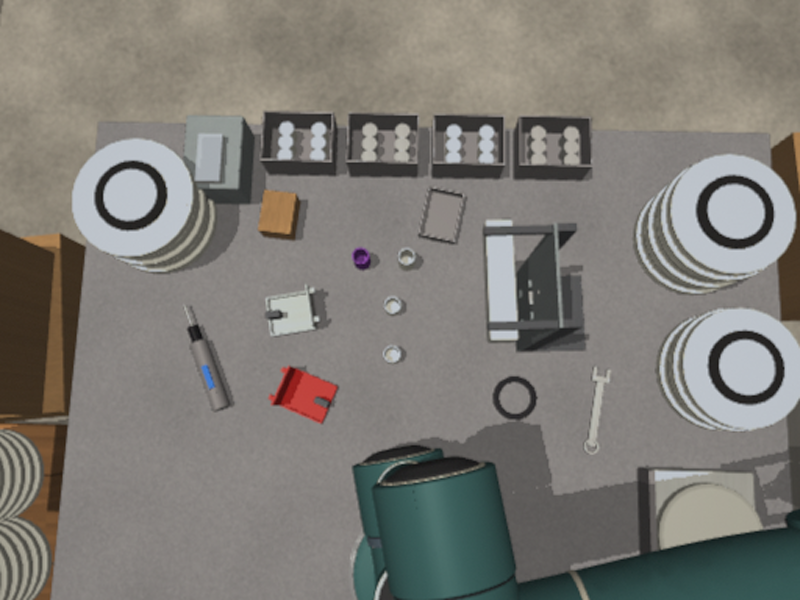

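The top view shows the steel bracket at (292,312), lug to the left and back plate to the right. The red look-alike is at (305,393). Sockets are at (406,257), (393,305) and (392,354), with the purple one at (361,258), and the upright's lamp bar is at (500,280). In the scene view the tall socket candidates are (362,422), (403,402), (430,375) and purple (407,440). The tallest white one is (362,422), which is (406,257) in the top view.

```bash
cat > h.py <<'E'
import numpy as np,cv2
def cloud(d,T=None):
    K=d["K"];z=d["depth"];v,u=np.mgrid[:z.shape[0],:z.shape[1]]
    P=np.stack([(u-K[0,2])/K[0,0]*z,(v-K[1,2])/K[1,1]*z,z],-1)
    T=np.linalg.inv(d["view"]) if T is None else T
    P=P@T[:3,:3].T+T[:3,3]; P[z==0]=np.nan; return P
E
python3 - <<'E'
from h import *
t=np.load("pics/top0.npz");s=np.load("pics/scene0.npz")
Pt=cloud(t);Ps=cloud(s)
def at(P,n,u,v,r=2):
    u=int(u/1.5625);v=int(v/1.5625);q=P[v-r:v+r+1,u-r:u+r+1].reshape(-1,3);print(n,np.nanmedian(q,0).round(3))
for n,u,v in [("bench",340,400),("gasket",500,385),("cyl",710,530),("counter",660,560),("lampA",487,222),("lampB",500,338),("lampmid",500,280)]:at(Pt,n,u,v)
for n,u,v in [("cyl",105,100),("grip",232,130),("wrist",215,60)]:at(Ps,n,u,v)
# objects: contiguous blobs above bench in region
for nm,P,im in(("top",Pt,t["img"]),("scene",Ps,s["img"])):
    x,y,z=P[...,0],P[...,1],P[...,2]
    m=((z>.006)&(z<.12)&(x>.25)&(x<.9)&(y>-.2)&(y<.5)).astype(np.uint8)
    n,l,st,c=cv2.connectedComponentsWithStats(m)
    for i in range(1,n):
        if st[i,4]<25: continue
        k=l==i;q=P[k];lo,hi=np.percentile(q,2,axis=0),np.percentile(q,98,axis=0)
        print(nm,st[i,4],(c[i]*1.5625).round(),"lo",lo.round(3),"hi",hi.round(3),"maxz",q[:,2].max().round(3),im[k].mean(0).round())
# lamp bar & upright in top
x,y,z=Pt[...,0],Pt[...,1],Pt[...,2]
def rect(m,n):
    c=cv2.minAreaRect((Pt[m][:,:2]*1000).astype(np.float32));print(n,m.sum(),c,cv2.boxPoints(c).round().tolist())
reg=(x>.3)&(x<.9)&(y<.05)&(y>-.5)
b=t["img"].min(-1)>150
rect(reg&(z>.395)&(z<.425)&b,"lamp top")
rect(reg&(z>.424)&(z<.45),"upright top")
q=reg&(z>.35);print(np.histogram(z[q],bins=np.arange(.35,.46,.01)))
E
```

```text
bench [ 0.338  0.177 -0.001]
gasket [ 0.378 -0.159  0.007]
cyl [ 0.111 -0.546  0.083]
counter [ 0.15  -0.279  0.573]
lampA [ 0.614 -0.089  0.406]
lampB [ 0.433 -0.107  0.408]
lampmid [ 0.523 -0.107  0.41 ]
cyl [ 0.272 -0.977  0.386]
grip [ 0.179 -0.64   0.334]
wrist [ 0.235 -0.61   0.52 ]
top 1961 [218. 180.] lo [0.639 0.388 0.012] hi [0.896 0.498 0.116] maxz 0.12 [109. 111. 106.]
top 956 [298. 156.] lo [0.825 0.204 0.008] hi [0.898 0.352 0.091] maxz 0.097 [101. 101. 101.]
top 841 [381. 159.] lo [0.825 0.027 0.008] hi [0.898 0.172 0.091] maxz 0.095 [104. 102.  98.]
top 868 [468. 160.] lo [ 0.825 -0.154  0.007] hi [ 0.898 -0.006  0.092] maxz 0.096 [106. 106. 107.]
top 145 [517. 159.] lo [ 0.826 -0.199  0.007] hi [ 0.898 -0.185  0.093] maxz 0.094 [72. 69. 68.]
top 254 [440. 215.] lo [ 0.678 -0.074  0.006] hi [0.795 0.017 0.034] maxz 0.036 [107. 104. 101.]
top 711 [278. 215.] lo [0.679 0.281 0.01 ] hi [0.769 0.353 0.064] maxz 0.067 [142. 109.  73.]
top 117 [360. 258.] lo [0.616 0.122 0.007] hi [0.649 0.155 0.07 ] maxz 0.074 [77. 47. 89.]
top 111 [406. 259.] lo [0.617 0.029 0.007] hi [0.
[... 1684 characters left out ...]
2. 513.] lo [ 0.694 -0.184  0.009] hi [0.897 0.487 0.113] maxz 0.12 [132. 127. 120.]
scene 304 [406. 439.] lo [0.62  0.123 0.007] hi [0.656 0.157 0.068] maxz 0.069 [ 86.  50. 102.]
lamp top 1122 ((524.4185791015625, -107.926513671875), (187.54615783691406, 42.48884201049805), 2.5528554916381836) [[430.0, -91.0], [432.0, -133.0], [619.0, -125.0], [617.0, -83.0]]
upright top 348 ((526.318115234375, -153.15809631347656), (160.3368377685547, 137.7374267578125), 3.054736614227295) [[443.0, -89.0], [450.0, -226.0], [610.0, -218.0], [603.0, -80.0]]
(array([ 63,  65, 109,  97, 104, 927, 616, 568,  97,   0,   0]), array([0.35, 0.36, 0.37, 0.38, 0.39, 0.4 , 0.41, 0.42, 0.43, 0.44, 0.45,
       0.46]))
```

The tall socket is at about (0.637, 0.045). The upright origin is at about (0.528, -0.188), facing +y. The rows only allow yaw, so I'll raise and turn the tool in free space, then check whether reaching past the limit tilts it.

```bash
python3 -m creep '[{"gripper":1,"linear":[0,0,0.035],"yaw":0.175},{"gripper":1,"linear":[0,0,0.035],"yaw":0.175},{"gripper":1,"linear":[0,0,0.035],"yaw":0.175},{"gripper":1,"linear":[0,0,0.035],"yaw":0.175},{"gripper":1,"linear":[0,0,0.035],"yaw":0.175},{"gripper":1,"linear":[0,0,0.035],"yaw":0.175},{"gripper":1,"linear":[0.01,-0.04,0.035],"yaw":0.175},{"gripper":1,"linear":[0.01,-0.04,0.035],"yaw":0.175},{"gripper":1,"linear":[0.01,-0.04,0.035],"yaw":0.175}]'
python3 -c "
from rig import *;import numpy as np;s=get_state();print(np.round(s['joints'],1),np.round(s['tool_rot'],3))"
```

```text
time: 1.23
tcp_pos: [0.1939, -0.7544, 0.552]
tool_rot: [[-0.162, 0.987, -0.0], [0.987, 0.162, 0.0], [0.0, -0.0, -1.0]]
wrist_force: [0.0, 0.3, 0.1]
opening: 1.001
finger_force: 0.0
[-77.5  28.3  28.   -0.  123.8 -86.8] [[-0.162  0.987 -0.   ]
 [ 0.987  0.162  0.   ]
 [ 0.    -0.    -1.   ]]
```

```bash
python3 -m creep '[{"gripper":1,"linear":[0.015,-0.058,0],"yaw":0},{"gripper":1,"linear":[0.015,-0.058,0],"yaw":0},{"gripper":1,"linear":[0.015,-0.058,0],"yaw":0},{"gripper":1,"linear":[0.015,-0.058,0],"yaw":0}]'
python3 -c "
from rig import *;import numpy as np;s=get_state();print(np.round(s['joints'],1),np.round(s['tool_rot'],3))"
```

```text
time: 1.72
tcp_pos: [0.2242, -0.8721, 0.4903]
tool_rot: [[-0.157, 0.987, 0.015], [0.986, 0.158, -0.058], [-0.06, 0.006, -0.998]]
wrist_force: [0.5, 0.1, -0.2]
opening: 0.997
finger_force: 0.0
[-7.720e+01  4.820e+01  4.300e+00  1.000e-01  1.241e+02 -8.620e+01] [[-0.157  0.987  0.015]
 [ 0.986  0.158 -0.058]
 [-0.06   0.006 -0.998]]
```

Reaching past the limit does tilt the tool, and in the direction I want. Continuing.

```bash
python3 -m creep '[{"gripper":1,"linear":[0.012,-0.045,0.04],"yaw":0},{"gripper":1,"linear":[0.012,-0.045,0.04],"yaw":0},{"gripper":1,"linear":[0.012,-0.045,0.04],"yaw":0},{"gripper":1,"linear":[0.012,-0.045,0.04],"yaw":0}]'
python3 -c "
from rig import *;import numpy as np;s=get_state();print(np.round(s['joints'],1),np.round(s['tool_rot'],3))"
```

```text
time: 2.22
tcp_pos: [0.229, -0.8845, 0.5322]
tool_rot: [[-0.152, 0.987, 0.052], [0.966, 0.16, -0.202], [-0.208, 0.02, -0.978]]
wrist_force: [0.7, -0.0, 0.8]
opening: 0.999
finger_force: 0.0
[-77.2  45.9   4.2   0.4 118.  -86. ] [[-0.152  0.987  0.052]
 [ 0.966  0.16  -0.202]
 [-0.208  0.02  -0.978]]
```

```bash
python3 -m creep '[{"gripper":1,"linear":[0.012,-0.045,0.04],"yaw":0},{"gripper":1,"linear":[0.012,-0.045,0.04],"yaw":0},{"gripper":1,"linear":[0.012,-0.045,0.04],"yaw":0},{"gripper":1,"linear":[0.012,-0.045,0.04],"yaw":0},{"gripper":1,"linear":[0.012,-0.045,0.04],"yaw":0},{"gripper":1,"linear":[0.012,-0.045,0.04],"yaw":0}]'
python3 -c "
from rig import *;import numpy as np;s=get_state();print(np.round(s['joints'],1),np.round(s['tool_rot'],3))"
```

```text
time: 2.98
tcp_pos: [0.2396, -0.9185, 0.5756]
tool_rot: [[-0.135, 0.985, 0.104], [0.9, 0.166, -0.402], [-0.414, 0.039, -0.91]]
wrist_force: [0.2, 0.6, -0.3]
opening: 0.999
finger_force: 0.0
[-77.1  44.1   4.2   0.7 107.1 -85.8] [[-0.135  0.985  0.104]
 [ 0.9    0.166 -0.402]
 [-0.414  0.039 -0.91 ]]
```

```bash
python3 -m creep '[{"gripper":1,"linear":[0,0,0],"yaw":0.115},{"gripper":1,"linear":[0,0,0],"yaw":0.115},{"gripper":1,"linear":[0.012,-0.045,0.04],"yaw":0},{"gripper":1,"linear":[0.012,-0.045,0.04],"yaw":0},{"gripper":1,"linear":[0.012,-0.045,0.04],"yaw":0},{"gripper":1,"linear":[0.012,-0.045,0.04],"yaw":0},{"gripper":1,"linear":[0.012,-0.045,0.04],"yaw":0},{"gripper":1,"linear":[0.012,-0.045,0.04],"yaw":0}]'
python3 -c "
from rig import *;import numpy as np;s=get_state();print(np.round(s['joints'],1),np.round(s['tool_rot'],3))"
```

```text
time: 3.98
tcp_pos: [0.2571, -0.9559, 0.6181]
tool_rot: [[-0.287, 0.927, 0.242], [0.739, 0.375, -0.56], [-0.609, 0.018, -0.793]]
wrist_force: [0.3, -0.2, 0.3]
opening: 1.001
finger_force: 0.0
[-78.3  43.4   4.2   7.1  95.4 -96.9] [[-0.287  0.927  0.242]
 [ 0.739  0.375 -0.56 ]
 [-0.609  0.018 -0.793]]
```

```bash
python3 -m creep '[{"gripper":1,"linear":[0.012,-0.045,0.04],"yaw":0},{"gripper":1,"linear":[0.012,-0.045,0.04],"yaw":0},{"gripper":1,"linear":[0,0.05,0],"yaw":-0.09},{"gripper":1,"linear":[0.005,0.06,0],"yaw":-0.09},{"gripper":1,"linear":[0.012,0.06,0],"yaw":-0.09},{"gripper":1,"linear":[0.012,0.06,0],"yaw":-0.09},{"gripper":1,"linear":[0.012,0.06,0],"yaw":0},{"gripper":1,"linear":[0.012,0.06,0],"yaw":0},{"gripper":1,"linear":[0.012,0.06,0],"yaw":0},{"gripper":1,"linear":[0.012,0.06,0],"yaw":0}]'
python3 - <<'E'
from rig import *;from h import *
s=get_state();print(np.round(s['joints'],1),np.round(s['tool_rot'],3))
# bracket footprint fits from stored views
for n in("top0","scene0"):
    d=np.load(f"pics/{n}.npz");P=cloud(d);x,y,z=P[...,0],P[...,1],P[...,2]
    box=(x>.45)&(x<.6)&(y>.2)&(y<.36)
    for nm,m in(("all",box&(z>.007)),("plate",box&(z>.055)),("shelf",box&(z<.055)&(z>.002)&(np.linalg.norm(d["img"].astype(float)-d["img"][box&(z>.02)].mean(0),axis=-1)<60)),("lug",box&(z>.034)&(z<.046)&(y>.29))):
        if m.sum()<5: continue
        r=cv2.minAreaRect((P[m][:,:2]*1000).astype(np.float32));print(n,nm,m.sum(),np.round(r[0]),np.round(r[1]),round(r[2],1),"mean",P[m].mean(0).round(3))
E
```

```text
time: 5.22
tcp_pos: [0.3392, -0.5507, 0.638]
tool_rot: [[-0.061, 0.995, 0.076], [0.744, 0.096, -0.661], [-0.666, 0.016, -0.746]]
wrist_force: [0.2, -0.6, 1.4]
opening: 1.0
finger_force: 0.0
[-52.5 -10.5  69.7 -20.2  83.8 -62.2] [[-0.061  0.995  0.076]
 [ 0.744  0.096 -0.661]
 [-0.666  0.016 -0.746]]
top0 all 347 [531. 278.] [126. 137.] 88.5 mean [0.518 0.277 0.033]
top0 plate 87 [528. 233.] [84. 17.] 10.5 mean [0.527 0.235 0.073]
top0 shelf 347 [524. 280.] [149. 159.] 1.1 mean [0.522 0.285 0.009]
top0 lug 38 [511. 321.] [12. 30.] 10.7 mean [0.511 0.32  0.041]
scene0 all 646 [519. 279.] [102. 113.] 11.5 mean [0.528 0.277 0.031]
scene0 plate 132 [532. 233.] [94. 18.] 12.0 mean [0.535 0.237 0.071]
scene0 shelf 407 [521. 279.] [151. 143.] 86.2 mean [0.533 0.274 0.017]
scene0 lug 60 [517. 320.] [21. 30.] 1.5 mean [0.516 0.32  0.041]
```

Tilt persists (42°). Bracket yaw is about 10.6° and the lug is at about (0.513, 0.318). Next I move to a standoff and look with the wrist camera.

```bash
python3 -m creep '[{"gripper":1,"linear":[0.016,0.06,0],"yaw":0.045},{"gripper":1,"linear":[0.016,0.06,0],"yaw":0.045},{"gripper":1,"linear":[0.016,0.06,0],"yaw":0},{"gripper":1,"linear":[0.016,0.06,0],"yaw":0},{"gripper":1,"linear":[0.016,0.06,0],"yaw":0},{"gripper":1,"linear":[0.016,0.06,0],"yaw":0},{"gripper":0.5,"linear":[0.016,0.06,0],"yaw":0},{"gripper":0.3,"linear":[0.016,0.06,0],"yaw":0},{"gripper":0,"linear":[0.016,0.06,0],"yaw":0},{"gripper":-0.06,"linear":[0.01,0.06,0],"yaw":0}]' && python3 -m creep '[{"gripper":-0.06,"linear":[0,0.055,-0.03],"yaw":0},{"gripper":-0.06,"linear":[0,0.045,-0.04],"yaw":0},{"gripper":-0.06,"linear":[0,0.045,-0.04],"yaw":0},{"gripper":-0.06,"linear":[0,0.045,-0.04],"yaw":0},{"gripper":-0.06,"linear":[0,0.045,-0.04],"yaw":0},{"gripper":-0.06,"linear":[0,0.045,-0.04],"yaw":0},{"gripper":-0.06,"linear":[0,0.045,-0.04],"yaw":0},{"gripper":-0.06,"linear":[0,0.04,-0.04],"yaw":0},{"gripper":-0.06,"linear":[0,0,-0.06],"yaw":0},{"gripper":-0.06,"linear":[0,0,-0.06],"yaw":0}]'
python3 -c "
from rig import *;import numpy as np;s=get_state();print(np.round(s['joints'],1))"
```

```text
time: 6.48
tcp_pos: [0.4937, 0.0496, 0.6376]
tool_rot: [[-0.128, 0.982, 0.136], [0.736, 0.186, -0.651], [-0.665, 0.017, -0.747]]
wrist_force: [0.3, -1.0, 0.8]
opening: 0.469
finger_force: 0.0
time: 7.72
tcp_pos: [0.4932, 0.4128, 0.2055]
tool_rot: [[-0.129, 0.982, 0.135], [0.737, 0.186, -0.65], [-0.663, 0.016, -0.748]]
wrist_force: [0.7, 0.6, -0.4]
opening: 0.469
finger_force: 0.0
[ 50.1  17.9  80.4 -33.1 107.5  36.9]
```

```bash
python3 -m creep '[{"gripper":-0.06,"linear":[0,0.004,-0.055],"yaw":0},{"gripper":-0.06,"linear":[0,0,0],"yaw":0}]'
python3 - <<'E'
from rig import *;from h import *
s=get_state();R=np.array(s["tool_rot"]);p=np.array(s["tcp_pos"]);d=snapshot("wrist")
print(p,R.round(3).tolist())
T=np.eye(4);T[:3,:3]=R;T[:3,3]=p;T=T@d["tool_from_camera"]
np.savez("pics/w1.npz",T=T,**d)
cv2.imwrite("pics/w1.png",cv2.resize(d["img"][:,:,::-1],(700,525)))
P=cloud(d,T);x,y,z=P[...,0],P[...,1],P[...,2]
box=(x>.45)&(x<.6)&(y>.2)&(y<.36)
for nm,m in(("plate",box&(z>.07)&(y<.27)),("lugtop",box&(z>.037)&(z<.047)&(y>.29)),("bench",(z>-.01)&(z<.003)&box)):
    if m.sum()<5: print(nm,m.sum());continue
    r=cv2.minAreaRect((P[m][:,:2]*1000).astype(np.float32));print(nm,m.sum(),np.round(r[0]),np.round(r[1]),round(r[2],1),"mean",P[m].mean(0).round(4),"box",cv2.boxPoints(r).round().tolist())
E
```

```text
time: 7.98
tcp_pos: [0.4925, 0.4154, 0.1488]
tool_rot: [[-0.131, 0.983, 0.131], [0.733, 0.185, -0.654], [-0.667, 0.01, -0.745]]
wrist_force: [0.8, 0.2, -0.4]
opening: 0.47
finger_force: 0.0
[0.49246477 0.41541043 0.14878493] [[-0.131, 0.983, 0.131], [0.733, 0.185, -0.654], [-0.667, 0.01, -0.745]]
plate 718 [528. 240.] [80.  7.] 11.9 mean [0.5281 0.2406 0.0765] box [[488.0, 235.0], [489.0, 228.0], [568.0, 245.0], [567.0, 251.0]]
lugtop 267 [514. 322.] [14. 31.] 9.9 mean [0.5134 0.325  0.041 ] box [[505.0, 336.0], [510.0, 305.0], [524.0, 308.0], [518.0, 338.0]]
bench 5578 [525. 280.] [150. 160.] 0.0 mean [ 5.210e-01  3.118e-01 -1.000e-04] box [[450.0, 360.0], [450.0, 200.0], [600.0, 200.0], [600.0, 360.0]]
```

View pics/w1.png

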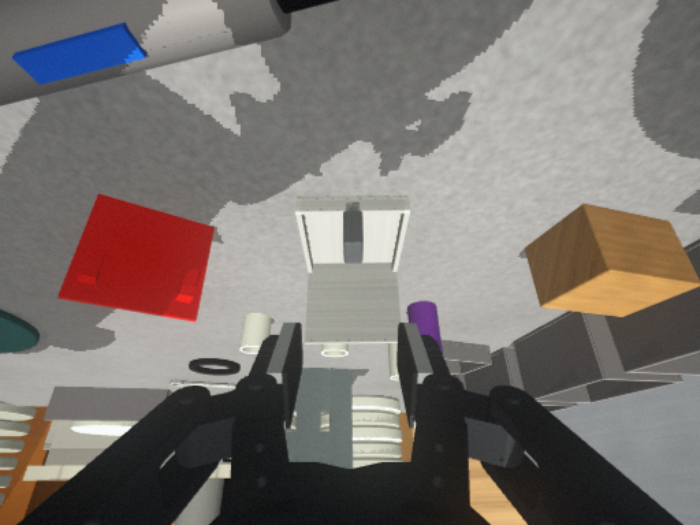

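The steel bracket sits centred between the fingers, with the lug at (352,232) and the red one off to the left at (140,255). Going in along the tool axis and gripping.

```bash
python3 -m creep '[{"gripper":-0.06,"linear":[0.0072,-0.0315,-0.039],"yaw":0},{"gripper":-0.06,"linear":[0.0072,-0.0315,-0.039],"yaw":0},{"gripper":-0.06,"linear":[0.005,-0.021,-0.025],"yaw":0},{"gripper":-0.06,"linear":[0.002,-0.010,-0.0125],"yaw":0},{"gripper":-1,"linear":[0,0,0],"yaw":0},{"gripper":-1,"linear":[0,0,0],"yaw":0},{"gripper":-1,"linear":[0,0,0],"yaw":0},{"gripper":-1,"linear":[0,0,0],"yaw":0}]'
```

```text
time: 9.02
tcp_pos: [0.5152, 0.3234, 0.0393]
tool_rot: [[-0.127, 0.983, 0.136], [0.737, 0.185, -0.65], [-0.664, 0.018, -0.748]]
wrist_force: [-0.8, -0.1, 7.1]
opening: 0.153
finger_force: 59.7
```

```bash
python3 -m creep '[{"gripper":-1,"linear":[0,0,0.02],"yaw":0},{"gripper":-1,"linear":[0,0,0.04],"yaw":0},{"gripper":-1,"linear":[0,0,0.05],"yaw":-0.07},{"gripper":-1,"linear":[0,-0.03,0.04],"yaw":-0.07},{"gripper":-1,"linear":[0,-0.05,0],"yaw":0},{"gripper":-1,"linear":[0,-0.06,0],"yaw":0},{"gripper":-1,"linear":[0,-0.06,0],"yaw":0},{"gripper":-1,"linear":[0,0,0],"yaw":0},{"gripper":-1,"linear":[0,0,0],"yaw":0}]'
cat > m.py <<'E'
from rig import *;from h import *
d0=np.load("pics/scene0.npz");P=cloud(d0);x,y,z=P[...,0],P[...,1],P[...,2]
def plane(q,it=3):
    for _ in range(it):
        c=q.mean(0);n=np.linalg.svd(q-c,full_matrices=False)[2][2];r=(q-c)@n;q=q[abs(r)<max(2*r.std(),.001)]
    return c,n,r.std()
m=(x>.46)&(x<.6)&(abs(y+.188)<.012)&(z>.03)&(z<.33)
c,n,sd=plane(P[m]);n=n*np.sign(n[1]);az=np.degrees(np.arctan2(-n[1],-n[0]))
print("upright face c",c.round(4),"n",n.round(4),"sd",sd.round(4),"x-axis az",az.round(2))
# slot/catch: pixels whose ray hits plane inside face but depth lies off the plane
K=d0["K"];T=np.linalg.inv(d0["view"]);v,u=np.mgrid[:384,:512]
D=np.stack([(u-K[0,2])/K[0,0],(v-K[1,2])/K[1,1],np.ones(u.shape)],-1)@T[:3,:3].T;o=T[:3,3]
t=((c-o)@n)/(D@n);H=o+t[...,None]*D
ey=np.array([n[1],-n[0],0]);ey/=np.linalg.norm(ey)
a=(H-np.array([.528,-.188,0]))@ey;hz=H[...,2];off=(P-c)@n
far=(abs(a)<.07)&(hz>.05)&(hz<.3)&(off<-.004)
N,l,st,cc=cv2.connectedComponentsWithStats(far.astype(np.uint8))
for i in range(1,N):
    k=l==i
    if k.sum()>5: print("hole",k.sum(),"y'",a[k].min().round(4),a[k].max().round(4),"z",hz[k].min().round(4),hz[k].max().round(4))
edge=(hz>.03)&(hz<.3)&(abs(off)<.003)&(abs(a)<.1);print("face y' range",np.percentile(a[edge],[.5,99.5]).round(4))
E
cat > b.py <<'E'
import sys
exec(open("m.py").read())
d=snapshot("scene");np.savez("pics/sb.npz",**d);cv2.imwrite(f"pics/{sys.argv[1]}.png",cv2.resize(d["img"][110:320,130:380,::-1],(750,630))[:600])
s=get_state();p=np.array(s["tcp_pos"]);R=np.array(s["tool_rot"]);print("tcp",p.round(4),"R",R.round(3).tolist())
Q=cloud(d)
lug=p+.003*R[:,2]; w=(Q-lug); f=-n; lx=w@f; ly=w@ey; lz=w[...,2]   # about lug point, upright axes
g=d["img"].astype(int);col=(g.max(-1)-g.min(-1)<40)
pl=(lx>.07)&(lx<.1)&(abs(ly)<.05)&(lz>-.03)&(lz<.06)&col
print("plate pts",pl.sum())
pc,pn,psd=plane(Q[pl]);pn*=np.sign(pn[1]);print("plate c",pc.round(4),"n",pn.round(4),"sd",psd.round(4),"az",np.degrees(np.arctan2(-pn[1],-pn[0])).round(2),"gap front-of-plate to face",((pc-c)@n).round(4))
k=pl&(abs((Q-pc)@pn)<.003);aa=(Q[k]-np.array([.528,-.188,0]))@ey
print("plate y'",np.percentile(aa,[1,99]).round(4),"top z",np.percentile(Q[k][:,2],[98,99.5]).round(4),"low z",np.percentile(Q[k][:,2],1).round(4))
E
python3 b.py s1
```

```text
time: 10.15
tcp_pos: [0.5148, 0.1227, 0.1884]
tool_rot: [[-0.023, 0.999, 0.043], [0.748, 0.045, -0.662], [-0.663, 0.017, -0.748]]
wrist_force: [0.2, 0.8, -3.0]
opening: 0.155
finger_force: 60.3
upright face c [ 0.5359 -0.1883  0.1768] n [-4.670e-02  9.989e-01 -2.000e-04] sd 0.0016 x-axis az -87.32
hole 20 y' -0.0311 -0.0198 z 0.1912 0.2226
hole 19 y' 0.0275 0.0396 z 0.1953 0.2224
hole 19 y' -0.0325 -0.0152 z 0.083 0.1113
hole 18 y' 0.0277 0.04 z 0.0872 0.1112
face y' range [-0.0768  0.0864]
tcp [0.5148 0.1231 0.1881] R [[-0.024, 0.999, 0.043], [0.748, 0.046, -0.662], [-0.664, 0.016, -0.748]]
plate pts 430
plate c [0.521  0.0386 0.1959] n [-0.0392  0.9992  0.0057] sd 0.0014 az -87.75 gap front-of-plate to face 0.2273
plate y' [-0.0417  0.044 ] top z [0.2329 0.234 ] low z 0.1572
```

View pics/s1.png

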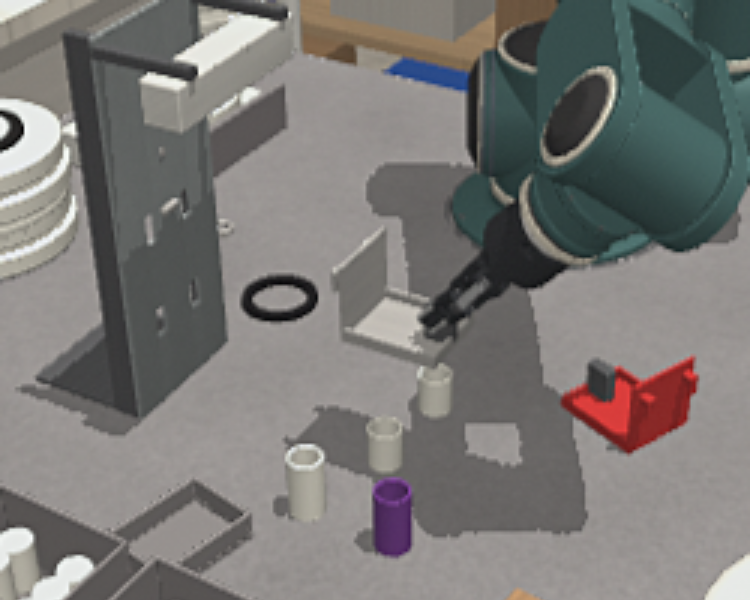

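```bash
python3 -m creep '[{"gripper":-1,"linear":[0.003,-0.05,-0.001],"yaw":0.003},{"gripper":-1,"linear":[0.003,-0.055,-0.001],"yaw":0.004},{"gripper":-1,"linear":[0.003,-0.05,-0.001],"yaw":0},{"gripper":-1,"linear":[0.003,-0.037,0],"yaw":0},{"gripper":-1,"linear":[0,0,0],"yaw":0},{"gripper":-1,"linear":[0,0,0],"yaw":0}]'
python3 b.py s2 | grep -v hole
python3 - <<'E'
from h import *
d=np.load("pics/sb.npz");t=d["img"]
# zoomed crop around slots
K=d["K"];V=d["view"]
q=V[:3,:3]@np.array([.53,-.17,.2])+V[:3,3];u,v=K[0,0]*q[0]/q[2]+K[0,2],K[1,1]*q[1]/q[2]+K[1,2];print(u,v)
u,v=int(u),int(v);cv2.imwrite("pics/s2z.png",cv2.resize(t[v-40:v+40,u-50:u+50,::-1],(750,600),interpolation=cv2.INTER_CUBIC))
from rig import snapshot
d=snapshot("top");np.savez("pics/t2.npz",**d)
K=d["K"];V=d["view"];q=V[:3,:3]@np.array([.53,-.17,.2])+V[:3,3];u,v=K[0,0]*q[0]/q[2]+K[0,2],K[1,1]*q[1]/q[2]+K[1,2]
u,v=int(u),int(v);cv2.imwrite("pics/t2z.png",cv2.resize(d["img"][v-40:v+40,u-50:u+50,::-1],(750,600),interpolation=cv2.INTER_CUBIC))
E
```

```text
time: 10.95
tcp_pos: [0.527, -0.0688, 0.1843]
tool_rot: [[-0.03, 0.998, 0.047], [0.747, 0.053, -0.663], [-0.664, 0.015, -0.748]]
wrist_force: [0.6, 0.6, -3.9]
opening: 0.15
finger_force: 60.3
upright face c [ 0.5359 -0.1883  0.1768] n [-4.670e-02  9.989e-01 -2.000e-04] sd 0.0016 x-axis az -87.32
face y' range [-0.0768  0.0864]
tcp [ 0.527  -0.0686  0.1842] R [[-0.03, 0.998, 0.047], [0.747, 0.054, -0.663], [-0.664, 0.015, -0.748]]
plate pts 438
plate c [ 0.5336 -0.1529  0.1918] n [-0.053   0.9985  0.0137] sd 0.0017 az -86.96 gap front-of-plate to face 0.0355
plate y' [-0.0363  0.048 ] top z [0.2274 0.2284] low z 0.1528
190.81258604815295 184.5000456785008
```

View pics/s2z.png

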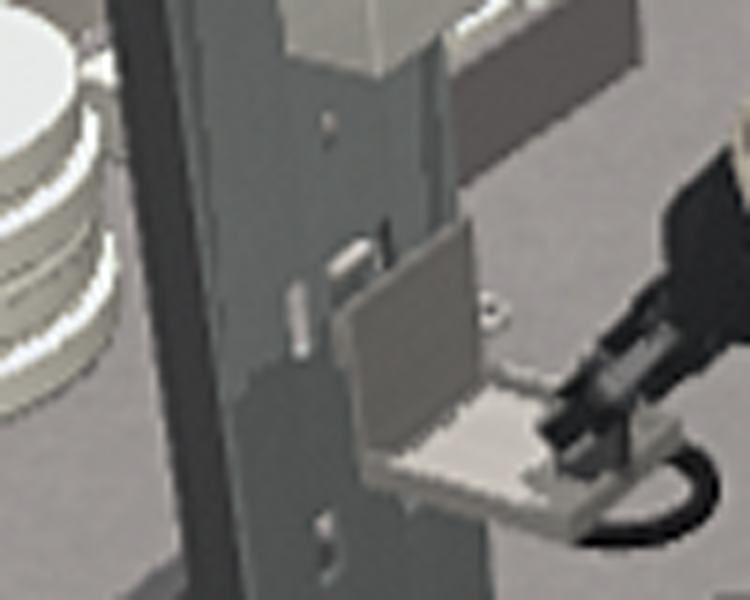

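Run:
```python
from h import *
n=np.array([-.0467,.9989,0]);ey=np.array([.9989,.0467,0]);O=np.array([.528,-.188,0])
for nm in("top0","t2","scene0","sb"):
    d=np.load(f"pics/{nm}.npz");P=cloud(d)-O;a=P@ey;f=P@n;z=P[...,2];im=d["img"].astype(int)
    def rng(m,lab):
        if m.sum()<8: print(nm,lab,m.sum());return
        # per-row (constant f-ish) extremes: width and centre
        lo,hi=np.percentile(a[m],[1,99]);print(nm,lab,m.sum(),"y' %.4f..%.4f c %.4f w %.4f"%(lo,hi,(lo+hi)/2,hi-lo),"f",np.percentile(f[m],[5,50,95]).round(4),"z",np.percentile(z[m],[5,95]).round(3))
    br=im.min(-1)>90
    rng((abs(a)<.13)&(f>.05)&(f<.11)&(z>.395)&(z<.42)&br,"lamptop")
    rng((abs(a)<.13)&(f>-.02)&(f<.02)&(z>.422)&(z<.44),"upr top")
    rng((abs(a)<.13)&(abs(f)<.008)&(z>.1)&(z<.34),"face")
    rng((abs(a)<.07)&(f>.02)&(f<.05)&(z>.165)&(z<.24),"plate")
    rng((abs(a)<.07)&(f>.02)&(f<.14)&(z>.135)&(z<.162),"shelf")
    rng((abs(a)<.02)&(f>.004)&(f<.012)&(z>.205)&(z<.228),"catch")
```

```text
top0 lamptop 1214 y' -0.0929..0.0923 c -0.0003 w 0.1852 f [0.0611 0.0806 0.1002] z [0.405 0.413]
top0 upr top 287 y' -0.0789..0.0800 c 0.0005 w 0.1590 f [-0.0167 -0.0022  0.0087] z [0.423 0.432]
top0 face 814 y' -0.0801..0.0782 c -0.0010 w 0.1584 f [-0.0007  0.0003  0.0011] z [0.117 0.33 ]
top0 plate 0
top0 shelf 0
top0 catch 9 y' -0.0098..0.0092 c -0.0003 w 0.0190 f [0.0048 0.006  0.0064] z [0.215 0.224]
t2 lamptop 1270 y' -0.0929..0.0922 c -0.0004 w 0.1851 f [0.0605 0.0805 0.1006] z [0.406 0.415]
t2 upr top 282 y' -0.0790..0.0797 c 0.0004 w 0.1587 f [-0.0175 -0.0023  0.0084] z [0.423 0.432]
t2 face 820 y' -0.0801..0.0781 c -0.0010 w 0.1581 f [-0.0007  0.0004  0.0012] z [0.118 0.331]
t2 plate 25 y' -0.0333..0.0343 c 0.0005 w 0.0676 f [0.0202 0.0235 0.0271] z [0.203 0.218]
t2 shelf 323 y' -0.0402..0.0437 c 0.0017 w 0.0839 f [0.0795 0.0944 0.1202] z [0.144 0.159]
t2 catch 9 y' -0.0107..0.0093 c -0.0007 w 0.0201 f [0.0046 0.0058 0.0064] z [0.216 0.222]
scene0 lamptop 563 y' -0.0842..0.0986 c 0.0072 w 0.1828 f [0.0631 0.0928 0.1031] z [0.396 0.412]
scene0 upr top 195 y' -0.0760..0.0847 c 0.0043 w 0.1607 f [-0.0158 -0.0012  0.0093] z [0.423 0.432]
scene0 face 2130 y' -0.0758..0.0848 c 0.0045 w 0.1606 f [-0.0046 -0.0008  0.0024] z [0.113 0.318]
scene0 plate 0
scene0 shelf 0
scene0 catch 10 y' -0.0076..0.0156 c 0.0040 w 0.0231 f [0.0043 0.0052 0.0072] z [0.216 0.222]
sb lamptop 549 y' -0.0832..0.0995 c 0.0082 w 0.1828 f [0.0639 0.0925 0.1029] z [0.397 0.412]
sb upr top 193 y' -0.0758..0.0841 c 0.0041 w 0.1599 f [-0.0161 -0.0013  0.0121] z [0.423 0.431]
sb face 1675 y' -0.0731..0.0849 c 0.0059 w 0.1580 f [-0.0045 -0.0008  0.0024] z [0.118 0.322]
sb plate 355 y' -0.0380..0.0480 c 0.0050 w 0.0860 f [0.0304 0.0345 0.0378] z [0.168 0.227]
sb shelf 539 y' -0.0377..0.0491 c 0.0057 w 0.0868 f [0.0346 0.073  0.1312] z [0.146 0.161]
sb catch 6
```

View pics/t2z.png

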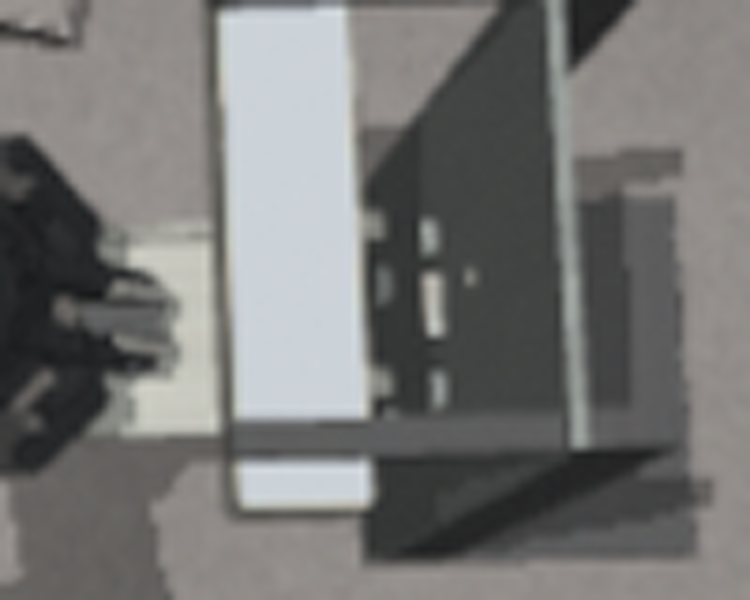

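Tabs are at (374,222) and (380,382), slots at (430,235) and (438,388), and the catch at (432,303). The bracket is about 1.3 mm too far in +x, so I correct that and enter.

```bash
python3 -m creep '[{"gripper":-1,"linear":[-0.001,-0.006,0.002],"yaw":0},{"gripper":-1,"linear":[0,-0.008,0],"yaw":0},{"gripper":-1,"linear":[0.0004,-0.007,0],"yaw":0},{"gripper":-1,"linear":[0.0004,-0.005,0],"yaw":0},{"gripper":-1,"linear":[0.0002,-0.003,0],"yaw":0},{"gripper":-1,"linear":[0,0,0],"yaw":0}]'
```

```text
time: 11.8
tcp_pos: [0.5266, -0.0988, 0.186]
tool_rot: [[-0.029, 0.999, 0.046], [0.747, 0.052, -0.662], [-0.664, 0.015, -0.748]]
wrist_force: [-1.1, 6.2, -3.3]
opening: 0.152
finger_force: 60.9
```

```bash
python3 -m creep '[{"gripper":-1,"linear":[0,-0.002,0],"yaw":0},{"gripper":-1,"linear":[0,-0.002,0],"yaw":0},{"gripper":-1,"linear":[0,0,0],"yaw":0}]'
```

```text
time: 12.18
tcp_pos: [0.5267, -0.1006, 0.186]
tool_rot: [[-0.03, 0.998, 0.047], [0.75, 0.054, -0.659], [-0.661, 0.016, -0.751]]
wrist_force: [-9.8, 37.2, 4.9]
opening: 0.153
finger_force: 64.6
```

```bash
python3 -m creep '[{"gripper":-1,"linear":[0,0.0025,0],"yaw":0},{"gripper":-1,"linear":[0,0,-0.004],"yaw":0},{"gripper":-1,"linear":[0,0,-0.005],"yaw":0},{"gripper":-1,"linear":[0,0,-0.005],"yaw":0},{"gripper":-1,"linear":[0,0,0],"yaw":0}]'
```

```text
time: 12.8
tcp_pos: [0.5271, -0.0992, 0.1736]
tool_rot: [[-0.028, 0.998, 0.048], [0.748, 0.053, -0.662], [-0.663, 0.017, -0.748]]
wrist_force: [-8.6, 24.5, 12.4]
opening: 0.15
finger_force: 64.9
```

```bash
python3 -m creep '[{"gripper":-1,"linear":[-0.0005,0.001,-0.004],"yaw":0},{"gripper":-1,"linear":[0,0,-0.004],"yaw":0},{"gripper":-1,"linear":[0,0,-0.002],"yaw":0},{"gripper":-1,"linear":[0,0,0],"yaw":0}]'
```

```text
time: 13.3
tcp_pos: [0.5272, -0.0977, 0.1641]
tool_rot: [[-0.028, 0.998, 0.05], [0.748, 0.054, -0.661], [-0.663, 0.019, -0.748]]
wrist_force: [-4.4, 31.5, 16.3]
opening: 0.152
finger_force: 66.9
```

```bash
cat > z.py <<'E'
import sys;exec(open("b.py").read().replace("sys.argv[1]","'tmp'"))
t=d["img"];V=d["view"];K=d["K"];q=V[:3,:3]@np.array([.53,-.15,.19])+V[:3,3];u,v=int(K[0,0]*q[0]/q[2]+K[0,2]),int(K[1,1]*q[1]/q[2]+K[1,2])
cv2.imwrite(f"pics/{sys.argv[1]}.png",cv2.resize(t[v-40:v+40,u-50:u+50,::-1],(750,600),interpolation=cv2.INTER_CUBIC))
ct=(abs(a-.0045)<.006)&(hz>.2)&(hz<.235);Pq=Q[ct];print("catch column: z,off",[(round(float(b[2]),3),round(float((b-c)@n),4)) for b in Pq[np.argsort(-Pq[:,2])]][:30])
E
sed -i 's/lx>.07/lx>.06/;s/lx<.1)/lx<.105)/' b.py; python3 z.py s3 | grep -v hole
```

```text
upright face c [ 0.5359 -0.1883  0.1768] n [-4.670e-02  9.989e-01 -2.000e-04] sd 0.0016 x-axis az -87.32
face y' range [-0.0768  0.0864]
tcp [ 0.5272 -0.0977  0.1641] R [[-0.028, 0.998, 0.05], [0.748, 0.054, -0.661], [-0.663, 0.019, -0.748]]
plate pts 629
plate c [ 0.5377 -0.1785  0.1779] n [0.0448 0.9988 0.0181] sd 0.0063 az -92.57 gap front-of-plate to face 0.0098
plate y' [-0.0391  0.0472] top z [0.218  0.2213] low z 0.1403
catch column: z,off [(0.235, 0.0014), (0.234, -0.0005), (0.234, 0.0038), (0.231, -0.0002), (0.23, 0.0032), (0.228, -0.0005), (0.224, -0.0005), (0.224, 0.0193), (0.224, -0.0005), (0.223, 0.0078), (0.222, 0.0008), (0.222, 0.0138), (0.222, 0.0028), (0.222, 0.001), (0.222, 0.0143), (0.222, 0.0178), (0.221, 0.0198), (0.221, 0.0038), (0.22, 0.0021), (0.219, 0.0053), (0.218, 0.0034), (0.218, 0.0169), (0.217, 0.0056), (0.216, 0.004), (0.213, 0.0022)]
```

View pics/s3.png

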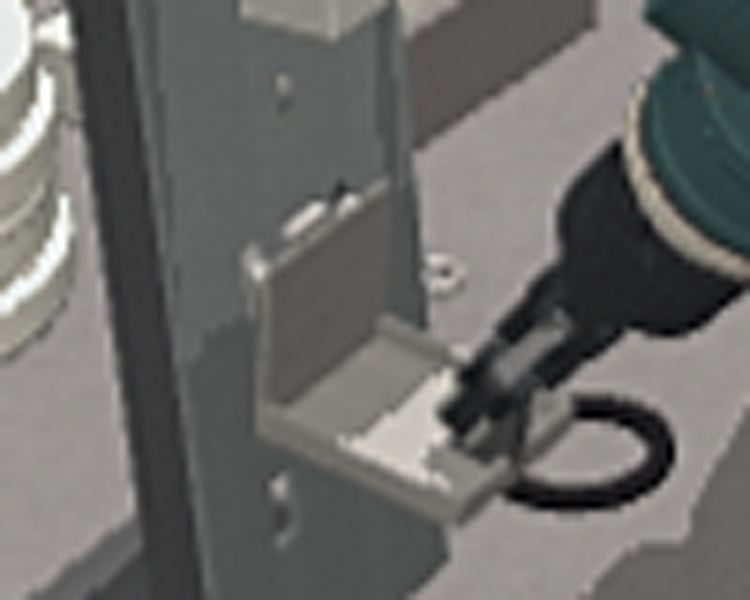

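```bash
cat > g.py <<'E'
from rig import *;from h import *
n=np.array([-.0467,.9989,0]);ey=np.array([.9989,.0467,0]);O=np.array([.528,-.188,0])
d=snapshot("scene");np.savez("pics/sb.npz",**d);dt=snapshot("top");np.savez("pics/tb.npz",**dt)
def loc(d):
    P=cloud(d)-O;return P@ey,P@n,P[...,2]
a,f,z=loc(d);a=a-.0042;f=f+.0005
print("scene f[mm] rows z, cols y'")
for z0 in np.arange(.23,.135,-.008):
    print("%.3f"%z0,[ (lambda m:(round(1000*float(np.median(f[m])),1) if m.sum()>1 else None))((abs(z-z0)<.004)&(abs(a-y0)<.006)&(f<.05)&(f>-.01)) for y0 in np.arange(-.048,.05,.012)])
m=(abs(a)<.06)&(f>.03)&(f<.13)&(z>.1)&(z<.17)
for lab,m in(("sideband z by f (+y' side rim)",0),):
    for f0 in np.arange(.01,.11,.015):
        k=(abs(f-f0)<.006)&(a>.03)&(a<.05)&(z>.1)&(z<.17);print("f %.3f"%f0,"rim top z",np.percentile(z[k],95).round(4) if k.sum()>3 else None,"y' max",np.percentile(a[k],98).round(4) if k.sum()>3 else None,"shelf z",(lambda q:np.median(z[q]).round(4) if q.sum()>3 else None)((abs(f-f0)<.006)&(abs(a+.0)<.035)&(abs(a)>.012)&(z>.1)&(z<.17)))
a,f,z=loc(dt)
print("top camera: tabs/plate top")
m=(abs(a)<.055)&(f>.003)&(f<.05)&(z>.17)&(z<.24)
for y0 in np.arange(-.045,.05,.01):
    k=m&(abs(a-y0)<.005);print("%.3f"%y0,k.sum(),"f",np.round(np.sort(f[k]),4).tolist()[:10],"zmax",z[k].max().round(4) if k.any() else None)
E
python3 g.py
```

```text
scene f[mm] rows z, cols y'
0.230 [-0.6, 0.3, 0.2, -0.4, -0.4, -0.7, 0.9, 0.4, 0.3]
0.222 [0.6, 6.2, 14.4, 14.3, 2.3, 14.5, 6.7, 12.8, -0.6]
0.214 [-0.4, 12.0, 9.1, 15.8, 15.2, 5.8, 13.2, 3.4, 0.3]
0.206 [None, 14.2, 14.6, 14.9, 13.6, 14.6, 14.3, 13.7, 0.9]
0.198 [None, 12.8, 13.8, 14.5, 13.0, 14.3, 14.4, 6.0, 0.4]
0.190 [None, 12.6, 12.3, 11.7, 10.5, 11.5, 12.3, 0.8, -0.7]
0.182 [7.0, 10.5, 10.9, 12.0, 10.6, 10.7, 9.6, 8.4, 0.4]
0.174 [None, 9.3, 8.8, 8.3, 10.1, 8.7, 8.4, 6.4, 1.1]
0.166 [None, 5.9, 7.6, 8.9, 8.6, 8.4, 7.6, 4.0, 0.3]
0.158 [None, 7.4, 6.1, 6.6, 6.4, 5.5, 6.3, 7.5, -0.2]
0.150 [22.5, 21.5, 5.8, 5.6, 6.0, 4.8, 5.3, 20.2, 10.0]
0.142 [44.3, 26.2, 22.0, 22.6, 24.9, 21.2, 25.5, 26.5, 4.2]
f 0.010 rim top z 0.168 y' max 0.0458 shelf z 0.1524
f 0.025 rim top z 0.1542 y' max 0.0454 shelf z 0.14
f 0.040 rim top z 0.1476 y' max 0.0457 shelf z 0.139
f 0.055 rim top z 0.1492 y' max 0.0446 shelf z 0.1363
f 0.070 rim top z 0.1458 y' max 0.0423 shelf z 0.1351
f 0.085 rim top z 0.1404 y' max 0.0443 shelf z 0.1524
f 0.100 rim top z 0.1398 y' max 0.0425 shelf z 0.1361
top camera: tabs/plate top
-0.045 1 f [0.017] zmax 0.2219
-0.035 12 f [0.0033, 0.0037, 0.006, 0.0062, 0.0087, 0.0095, 0.0109, 0.0114, 0.0153, 0.0161] zmax 0.2222
-0.025 10 f [0.0039, 0.0057, 0.0063, 0.0083, 0.0084, 0.0108, 0.0114, 0.0155, 0.0161, 0.0164] zmax 0.2236
-0.015 7 f [0.0037, 0.0063, 0.0149, 0.0151, 0.0153, 0.0157, 0.0177] zmax 0.2211
-0.005 11 f [0.0037, 0.0041, 0.0044, 0.0057, 0.0061, 0.007, 0.0141, 0.0154, 0.0167, 0.0175] zmax 0.2262
0.005 13 f [0.003, 0.0037, 0.0058, 0.0059, 0.0063, 0.0142, 0.0142, 0.0144, 0.0149, 0.0171] zmax 0.2249
0.015 5 f [0.0049, 0.0139, 0.0164, 0.0165, 0.0171] zmax 0.2237
0.025 10 f [0.0032, 0.006, 0.0064, 0.0085, 0.009, 0.0112, 0.0118, 0.0156, 0.0159, 0.0164] zmax 0.2207
0.035 11 f [0.0033, 0.0049, 0.0053, 0.0081, 0.0082, 0.0112, 0.0113, 0.0152, 0.0156, 0.0158] zmax 0.2251
0.045 1 f [0.0154] zmax 0.2207
```

The depth grid shows the bracket pitched nose-down by about 9°. The back-off let the lips land on the sheet's edge. I'll pull out, re-level the bracket by setting it down on the bench in front of the upright, and re-enter while keeping it pressed in.

```bash
python3 -m creep '[{"gripper":-1,"linear":[0,0.002,0.004],"yaw":0},{"gripper":-1,"linear":[0,0.002,0.006],"yaw":0},{"gripper":-1,"linear":[0,0.008,0.002],"yaw":0},{"gripper":-1,"linear":[-0.001,0.02,0],"yaw":0},{"gripper":-1,"linear":[-0.001,0.02,0],"yaw":0},{"gripper":-1,"linear":[0,0.004,0],"yaw":0},{"gripper":-1,"linear":[0,0,0],"yaw":0}]' && python3 g.py | head -14
```

```text
time: 14.32
tcp_pos: [0.5242, -0.0432, 0.1741]
tool_rot: [[-0.03, 0.998, 0.047], [0.747, 0.053, -0.663], [-0.664, 0.015, -0.747]]
wrist_force: [-0.8, 0.8, -4.0]
opening: 0.149
finger_force: 62.0
scene f[mm] rows z, cols y'
0.230 [-0.6, 0.6, -0.1, 0.8, -0.7, -0.3, -0.9, -0.1, -2.4]
0.222 [-1.1, 0.3, -0.9, -0.3, 0.7, 4.1, -0.2, -0.1, -0.5]
0.214 [-0.7, -0.9, -1.5, 3.9, 3.9, 0.5, -3.0, -1.2, -0.1]
0.206 [-0.7, -2.5, -0.7, 0.7, -0.4, 0.0, -1.0, -1.6, -0.1]
0.198 [-1.1, -1.2, 0.8, -0.4, -1.0, -0.3, -2.3, -4.0, -0.9]
0.190 [-0.1, -1.8, -0.2, -0.3, -0.4, -0.4, -1.2, -0.2, -1.3]
0.182 [-2.3, -0.3, -0.3, -1.8, -0.1, -0.4, 0.0, -0.6, -0.6]
0.174 [-0.1, -2.0, 0.5, 0.2, 0.2, -1.0, 0.3, -0.6, -0.9]
0.166 [None, None, -0.5, 1.3, -1.3, -0.3, 0.6, 1.0, -1.0]
0.158 [None, None, -0.1, -0.4, -0.0, -1.9, -0.2, -0.8, 0.1]
0.150 [None, None, 0.4, -1.4, -0.7, 0.7, 0.9, -1.4, -0.5]
0.142 [None, -1.7, 0.2, -1.1, 1.4, -1.0, -0.1, -0.0, 0.1]
f 0.010 rim top z None y' max None shelf z None
```

```bash
python3 -m creep '[{"gripper":-1,"linear":[0,0.005,-0.04],"yaw":0},{"gripper":-1,"linear":[0,0.005,-0.045],"yaw":0},{"gripper":-1,"linear":[0,0,-0.03],"yaw":0},{"gripper":-1,"linear":[0,0,-0.012],"yaw":0},{"gripper":-1,"linear":[0,0,-0.005],"yaw":0},{"gripper":-1,"linear":[0,0,0],"yaw":0}]'
```

```text
time: 15.18
tcp_pos: [0.5246, -0.0334, 0.043]
tool_rot: [[-0.028, 0.998, 0.047], [0.747, 0.052, -0.663], [-0.664, 0.016, -0.747]]
wrist_force: [0.0, 0.1, -2.9]
opening: 0.152
finger_force: 61.9
```

```bash
python3 -m creep '[{"gripper":-1,"linear":[0,0,-0.003],"yaw":0},{"gripper":-1,"linear":[0,0,-0.003],"yaw":0},{"gripper":-1,"linear":[0,0,0],"yaw":0},{"gripper":-0.06,"linear":[0,0,0],"yaw":0},{"gripper":-0.06,"linear":[0,0,0],"yaw":0},{"gripper":-0.06,"linear":[0,0,0],"yaw":0}]'
cat > f.py <<'E'
from rig import *;from h import *
s=get_state();p=np.array(s["tcp_pos"]);print("tcp",p.round(4))
d=snapshot("scene");P=cloud(d);x,y,z=P[...,0],P[...,1],P[...,2]
box=(x>.46)&(x<.61)&(y>-.15)&(y<.02)
pl=box&(z>.03)&(z<.095)&(y<-.09);q=P[pl]
for _ in range(4):
    c=q.mean(0);n=np.linalg.svd(q-c,full_matrices=False)[2][2];r=(q-c)@n;q=q[abs(r)<max(2*r.std(),.001)]
n*=np.sign(n[1]);print("plate front",pl.sum(),c.round(4),"n",n.round(4),"az",np.degrees(np.arctan2(-n[1],-n[0])).round(2),"top z",np.percentile(q[:,2],99.5).round(4))
sh=box&(z>.002)&(z<.02);r=cv2.minAreaRect((P[sh][:,:2]*1000).astype(np.float32));print("shelf",r,"z",np.percentile(z[sh],[5,50,95]).round(4))
ey=np.array([n[1],-n[0],0]);a=(P-p)@ey;print("plate y' about tcp",np.percentile(a[pl],[1,99]).round(4))
d=snapshot("top");P=cloud(d);x,y,z=P[...,0],P[...,1],P[...,2];sh=(x>.46)&(x<.61)&(y>-.15)&(y<.02)&(z>.002)&(z<.02);r=cv2.minAreaRect((P[sh][:,:2]*1000).astype(np.float32));print("top shelf",r);print("y' about tcp",np.percentile(((P-p)@ey)[sh],[1,99]).round(4))
E
python3 f.py
```

```text
time: 15.92
tcp_pos: [0.5242, -0.0333, 0.0362]
tool_rot: [[-0.029, 0.998, 0.047], [0.747, 0.053, -0.663], [-0.664, 0.016, -0.747]]
wrist_force: [-0.5, 0.5, -0.8]
opening: 0.47
finger_force: 0.0
tcp [ 0.5242 -0.0333  0.0362]
plate front 265 [ 0.5329 -0.1213  0.0587] n [-0.0581  0.9983  0.004 ] az -86.67 top z 0.0841
shelf ((535.21826171875, -63.70399475097656), (167.74734497070312, 149.27333068847656), 89.58767700195312) z [0.0022 0.0052 0.0164]
plate y' about tcp [-0.0415  0.0441]
top shelf ((534.0941772460938, -72.26736450195312), (151.082275390625, 151.4688720703125), 1.1304774284362793)
y' about tcp [-0.0643  0.081 ]
```

Flat again. Regripping slightly deeper, lifting to entry height and approaching.

```bash
python3 -m creep '[{"gripper":-0.06,"linear":[0,-0.005,-0.003],"yaw":0},{"gripper":-1,"linear":[0,0,0],"yaw":0},{"gripper":-1,"linear":[0,0,0],"yaw":0},{"gripper":-1,"linear":[0,0,0],"yaw":0},{"gripper":-1,"linear":[0,0,0.03],"yaw":0},{"gripper":-1,"linear":[0,0,0.045],"yaw":-0.006},{"gripper":-1,"linear":[0,0,0.045],"yaw":0},{"gripper":-1,"linear":[0,-0.01,0.028],"yaw":0},{"gripper":-1,"linear":[0,-0.03,0.002],"yaw":0},{"gripper":-1,"linear":[0,0,0],"yaw":0}]' && python3 -m creep '[{"gripper":-1,"linear":[0,-0.003,0],"yaw":0}]' && python3 b.py s4 | grep -v hole
```

```text
time: 17.27
tcp_pos: [0.5239, -0.0792, 0.1832]
tool_rot: [[-0.023, 0.999, 0.042], [0.748, 0.045, -0.663], [-0.664, 0.016, -0.748]]
wrist_force: [-0.0, 1.1, -3.8]
opening: 0.16
finger_force: 59.2
time: 17.4
tcp_pos: [0.524, -0.081, 0.1826]
tool_rot: [[-0.025, 0.999, 0.042], [0.747, 0.047, -0.663], [-0.664, 0.015, -0.748]]
wrist_force: [0.0, -0.3, -3.4]
opening: 0.151
finger_force: 59.2
upright face c [ 0.5359 -0.1883  0.1768] n [-4.670e-02  9.989e-01 -2.000e-04] sd 0.0016 x-axis az -87.32
face y' range [-0.0768  0.0864]
tcp [ 0.5241 -0.0812  0.1826] R [[-0.025, 0.999, 0.042], [0.747, 0.047, -0.663], [-0.664, 0.015, -0.748]]
plate pts 631
plate c [ 0.5307 -0.1628  0.189 ] n [-0.0466  0.9864  0.1575] sd 0.006 az -87.3 gap front-of-plate to face 0.0257
plate y' [-0.0402  0.0455] top z [0.2305 0.2313] low z 0.1522
```

```bash
python3 -m creep '[{"gripper":-1,"linear":[0.0013,0,-0.0015],"yaw":0},{"gripper":-1,"linear":[0,0,0],"yaw":0}]' && python3 g.py | sed -n '1,14p'
python3 - <<'E'
from h import *
n=np.array([-.0467,.9989,0]);ey=np.array([.9989,.0467,0]);O=np.array([.528,-.188,0])
for nm in("tb","sb"):
    d=np.load(f"pics/{nm}.npz");P=cloud(d)-O;a=P@ey;f=P@n;z=P[...,2]
    for lab,m in(("face",(abs(a)<.13)&(abs(f)<.008)&(z>.1)&(z<.34)),("uprtop",(abs(a)<.13)&(f>-.02)&(f<.02)&(z>.422)&(z<.44)),("shelf",(abs(a)<.07)&(f>.03)&(f<.115)&(z>.140)&(z<.165)),("plate",(abs(a)<.07)&(f>.015)&(f<.03)&(z>.165)&(z<.24)),("tabs",(abs(a)<.045)&(f>.004)&(f<.013)&(z>.203)&(z<.212))):
        if m.sum()>5: lo,hi=np.percentile(a[m],[1,99]);print(nm,lab,m.sum(),"%.4f %.4f c %.4f"%(lo,hi,(lo+hi)/2),"z",np.percentile(z[m],[5,99]).round(4))
E
```

```text
time: 17.7
tcp_pos: [0.5256, -0.0809, 0.1812]
tool_rot: [[-0.025, 0.999, 0.042], [0.747, 0.047, -0.663], [-0.664, 0.015, -0.747]]
wrist_force: [0.7, 0.7, -2.5]
opening: 0.155
finger_force: 59.2
scene f[mm] rows z, cols y'
0.230 [0.1, 21.0, 17.5, 0.8, 10.8, 19.7, 21.8, 22.2, -0.9]
0.222 [-0.5, 11.5, 0.4, 4.1, 5.1, 2.9, 25.1, 21.6, 0.3]
0.214 [-0.4, 20.7, 24.0, 23.9, 24.5, 5.4, 0.7, 20.2, 1.0]
0.206 [22.6, 24.4, 25.8, 25.8, 25.8, 24.1, 25.8, 11.0, 0.5]
0.198 [None, 24.4, 23.9, 24.4, 22.9, 24.6, 23.3, 22.8, 0.3]
0.190 [None, 23.7, 25.2, 24.0, 23.4, 25.0, 24.0, 1.9, 0.1]
0.182 [20.7, 26.1, 24.7, 25.3, 24.3, 23.0, 13.1, 11.7, 1.1]
0.174 [None, 25.0, 24.2, 24.5, 24.9, 23.9, 21.8, 2.0, 0.6]
0.166 [None, 30.0, 24.4, 22.5, 24.3, 23.2, 22.2, 22.1, 0.1]
0.158 [34.2, 33.2, 26.2, 24.4, 26.4, 24.8, 24.1, 28.7, 1.0]
0.150 [None, 38.6, 37.5, 34.2, 35.3, 31.1, 24.6, 29.1, 0.4]
0.142 [None, None, None, None, None, None, -1.5, -0.6, -0.8]
f 0.010 rim top z None y' max None shelf z None
tb face 784 -0.0802 0.0783 c -0.0009 z [0.1226 0.3379]
tb uprtop 281 -0.0789 0.0799 c 0.0005 z [0.4227 0.4337]
tb shelf 190 -0.0417 0.0406 c -0.0006 z [0.1465 0.1637]
tb plate 110 -0.0399 0.0400 c 0.0001 z [0.2   0.233]
sb face 1589 -0.0763 0.0854 c 0.0046 z [0.1157 0.3363]
sb uprtop 194 -0.0757 0.0846 c 0.0045 z [0.4225 0.4326]
sb shelf 354 -0.0393 0.0476 c 0.0041 z [0.1498 0.1648]
sb plate 357 -0.0395 0.0466 c 0.0036 z [0.1697 0.232 ]
```

Level and centred within 1 mm, with about 20 mm of rear gap left. Entering.

```bash
python3 -m creep '[{"gripper":-1,"linear":[0.0004,-0.007,0],"yaw":0},{"gripper":-1,"linear":[0.0004,-0.007,0],"yaw":0},{"gripper":-1,"linear":[0.0002,-0.004,0],"yaw":0},{"gripper":-1,"linear":[0,-0.002,0],"yaw":0},{"gripper":-1,"linear":[0,0,0],"yaw":0}]'
```

```text
time: 18.42
tcp_pos: [0.5265, -0.1013, 0.1815]
tool_rot: [[-0.025, 0.999, 0.043], [0.748, 0.047, -0.662], [-0.664, 0.016, -0.748]]
wrist_force: [1.1, 7.5, -4.5]
opening: 0.153
finger_force: 60.1
```

```bash
python3 -m creep '[{"gripper":-1,"linear":[0,-0.0015,0],"yaw":0},{"gripper":-1,"linear":[0,0,0],"yaw":0}]'
```

```text
time: 18.68
tcp_pos: [0.5269, -0.1018, 0.1816]
tool_rot: [[-0.025, 0.999, 0.044], [0.749, 0.048, -0.661], [-0.662, 0.017, -0.749]]
wrist_force: [3.5, 18.1, -2.8]
opening: 0.151
finger_force: 60.9
```

Flush contact at 18 N. Now pushing down while keeping it pressed.

```bash
python3 -m creep '[{"gripper":-1,"linear":[0,0,-0.003],"yaw":0},{"gripper":-1,"linear":[0,0,-0.003],"yaw":0},{"gripper":-1,"linear":[0,0,0],"yaw":0}]'
```

```text
time: 19.05
tcp_pos: [0.5273, -0.1012, 0.1767]
tool_rot: [[-0.024, 0.999, 0.046], [0.749, 0.048, -0.661], [-0.662, 0.018, -0.749]]
wrist_force: [-2.4, 30.4, 7.8]
opening: 0.154
finger_force: 63.7
```

```bash
python3 -m creep '[{"gripper":-1,"linear":[-0.0003,0.0008,0],"yaw":0},{"gripper":-1,"linear":[0,0,0],"yaw":0}]' && python3 g.py | sed -n '1,14p;20,40p'
```

```text
time: 19.3
tcp_pos: [0.5271, -0.1011, 0.1767]
tool_rot: [[-0.024, 0.999, 0.046], [0.748, 0.049, -0.662], [-0.663, 0.018, -0.748]]
wrist_force: [2.6, 18.1, 5.1]
opening: 0.151
finger_force: 62.1
scene f[mm] rows z, cols y'
0.230 [4.0, 1.1, 1.6, 6.9, 4.6, 5.4, 2.9, 2.6, 0.8]
0.222 [None, 7.4, 6.1, 7.7, 7.5, 8.8, 7.8, 5.7, 0.8]
0.214 [None, 7.3, 7.3, 5.5, 6.8, 8.2, 5.8, 2.1, 1.9]
0.206 [1.6, 7.2, 6.5, 6.5, 5.2, 5.5, 7.4, 5.7, 0.4]
0.198 [None, 7.1, 7.4, 6.8, 5.3, 6.3, 5.1, 3.6, 0.1]
0.190 [2.0, 5.4, 5.7, 4.5, 5.8, 5.2, 6.2, 2.9, 0.6]
0.182 [1.6, 4.8, 5.6, 5.2, 6.1, 4.4, 4.1, 3.3, -1.0]
0.174 [0.7, 2.9, 6.0, 5.1, 5.6, 5.9, 4.4, 2.2, 0.7]
0.166 [1.5, 6.4, 3.3, 3.9, 4.1, 5.7, 4.1, 12.2, 2.0]
0.158 [13.9, 25.4, 4.2, 4.9, 5.8, 12.8, 6.4, 23.2, 11.1]
0.150 [21.6, 24.3, 21.8, 26.1, 28.6, 26.1, 28.2, 24.8, 1.6]
0.142 [None, None, None, None, None, None, None, 0.9, 2.2]
f 0.010 rim top z 0.1666 y' max 0.0452 shelf z 0.1537
f 0.100 rim top z 0.1602 y' max 0.0421 shelf z 0.1522
top camera: tabs/plate top
-0.045 3 f [0.0065, 0.007, 0.0077] zmax 0.2297
-0.035 14 f [0.0055, 0.0062, 0.0063, 0.0064, 0.0065, 0.0066, 0.0066, 0.0068, 0.0069, 0.007] zmax 0.2292
-0.025 13 f [0.0054, 0.0057, 0.0058, 0.0061, 0.0063, 0.0064, 0.0064, 0.0065, 0.0069, 0.0077] zmax 0.2316
-0.015 14 f [0.005, 0.0055, 0.0056, 0.0058, 0.0058, 0.006, 0.0064, 0.007, 0.0071, 0.0073] zmax 0.2318
-0.005 15 f [0.0051, 0.0052, 0.0052, 0.0057, 0.0062, 0.0064, 0.0066, 0.0067, 0.0069, 0.0072] zmax 0.2328
0.005 13 f [0.0032, 0.0048, 0.005, 0.0059, 0.0062, 0.0066, 0.0067, 0.0071, 0.0072, 0.0076] zmax 0.2306
0.015 13 f [0.0055, 0.0065, 0.0067, 0.0067, 0.007, 0.0072, 0.0073, 0.0073, 0.0074, 0.0077] zmax 0.2323
0.025 13 f [0.0059, 0.0059, 0.006, 0.0061, 0.0064, 0.0065, 0.0066, 0.007, 0.0071, 0.0073] zmax 0.2303
0.035 14 f [0.0053, 0.0055, 0.0057, 0.0058, 0.0058, 0.0063, 0.0067, 0.0071, 0.0074, 0.0076] zmax 0.2317
0.045 2 f [0.0062, 0.0075] zmax 0.2069
```

The press friction held the back up while the nose dropped about 3°. I'll raise the tool while still pressed, which levels it, then ease off to catch force only and descend.

```bash
python3 -m creep '[{"gripper":-1,"linear":[0,-0.0004,0.003],"yaw":0},{"gripper":-1,"linear":[0,0,0.003],"yaw":0},{"gripper":-1,"linear":[0,0,0.001],"yaw":0},{"gripper":-1,"linear":[0,0,0],"yaw":0}]' && python3 g.py | sed -n '1,14p;20,40p' | cut -c1-90
```

```text
time: 19.9
tcp_pos: [0.5261, -0.1016, 0.1816]
tool_rot: [[-0.026, 0.999, 0.043], [0.749, 0.047, -0.661], [-0.662, 0.015, -0.749]]
wrist_force: [1.0, 12.4, -8.6]
opening: 0.155
finger_force: 59.8
scene f[mm] rows z, cols y'
0.230 [3.2, 4.6, 5.9, 4.9, 5.7, 6.0, 4.5, 5.6, 0.3]
0.222 [4.9, 5.8, 5.4, 6.2, 6.5, 5.7, 6.3, 4.2, -0.1]
0.214 [2.8, 6.3, 5.0, 4.4, 6.1, 7.1, 6.3, 4.3, -0.5]
0.206 [4.9, 4.0, 4.4, 6.2, 6.0, 5.3, 5.9, 3.9, -0.0]
0.198 [4.8, 4.5, 6.8, 4.1, 5.1, 5.1, 5.2, 4.5, 0.4]
0.190 [None, 5.0, 5.0, 5.0, 3.6, 4.8, 5.5, 4.0, 2.8]
0.182 [1.5, 5.7, 4.4, 6.0, 3.4, 5.1, 4.7, 2.5, 0.8]
0.174 [3.1, 4.4, 4.0, 3.3, 3.5, 3.3, 4.0, 4.2, 0.6]
0.166 [12.5, 23.2, 4.2, 6.0, 5.7, 4.1, 3.3, 17.8, -1.5]
0.158 [31.0, 19.4, 18.0, 15.4, 19.5, 24.2, 21.6, 24.0, 2.1]
0.150 [22.9, 23.6, 20.6, 31.8, 33.7, 23.6, None, 29.4, 0.4]
0.142 [None, None, None, None, None, None, None, -0.1, -0.6]
f 0.010 rim top z 0.1669 y' max 0.0433 shelf z 0.1566
f 0.100 rim top z 0.164 y' max 0.0411 shelf z 0.157
top camera: tabs/plate top
-0.045 4 f [0.0047, 0.0052, 0.0057, 0.0068] zmax 0.2344
-0.035 15 f [0.0042, 0.0045, 0.0048, 0.0051, 0.0054, 0.0054, 0.0055, 0.0056, 0.0056, 0.005
-0.025 20 f [0.0034, 0.0039, 0.0039, 0.0048, 0.005, 0.005, 0.0052, 0.0054, 0.0057, 0.0058]
-0.015 16 f [0.0034, 0.0036, 0.0045, 0.0048, 0.0052, 0.0053, 0.0053, 0.0057, 0.0059, 0.005
-0.005 15 f [0.0037, 0.0047, 0.0047, 0.0052, 0.0053, 0.0053, 0.0056, 0.0059, 0.006, 0.006]
0.005 15 f [0.0043, 0.005, 0.0051, 0.0053, 0.0054, 0.0054, 0.0056, 0.0057, 0.0059, 0.006] 
0.015 16 f [0.004, 0.0044, 0.0047, 0.0049, 0.0056, 0.0056, 0.0057, 0.0057, 0.0061, 0.0062]
0.025 14 f [0.0034, 0.0039, 0.0044, 0.005, 0.0053, 0.0054, 0.0054, 0.0059, 0.006, 0.0064] 
0.035 16 f [0.0033, 0.0039, 0.0044, 0.0045, 0.0052, 0.0055, 0.0057, 0.0058, 0.0058, 0.0058
0.045 2 f [0.0055, 0.0058] zmax 0.1963
```

```bash
python3 -m creep '[{"gripper":-1,"linear":[0,0.0004,0.001],"yaw":0},{"gripper":-1,"linear":[0,0.0002,-0.004],"yaw":0},{"gripper":-1,"linear":[0,0,-0.004],"yaw":0},{"gripper":-1,"linear":[0,0,0],"yaw":0}]' && python3 g.py | sed -n '1,14p;20,40p' | cut -c1-90
```

```text
time: 20.5
tcp_pos: [0.5266, -0.1012, 0.1762]
tool_rot: [[-0.024, 0.999, 0.044], [0.748, 0.047, -0.662], [-0.663, 0.017, -0.748]]
wrist_force: [-0.7, 14.7, 1.4]
opening: 0.156
finger_force: 61.6
scene f[mm] rows z, cols y'
0.230 [1.7, 3.0, 3.6, 2.0, 2.6, 2.9, 4.1, 2.4, 0.7]
0.222 [None, 7.9, 8.8, 7.9, 7.9, 7.6, 7.1, 6.7, 0.3]
0.214 [5.7, 6.7, 7.8, 8.6, 6.9, 7.5, 7.7, 6.1, -0.3]
0.206 [None, 7.5, 6.8, 8.0, 7.1, 5.7, 6.8, 6.6, -0.5]
0.198 [0.7, 6.6, 6.8, 4.6, 6.1, 6.2, 6.3, 3.5, 0.7]
0.190 [None, 5.6, 5.9, 5.7, 6.0, 6.0, 5.2, 5.3, 0.3]
0.182 [3.8, 4.4, 5.2, 5.5, 6.3, 5.8, 5.8, 3.8, 0.9]
0.174 [4.8, 4.1, 5.1, 6.9, 6.7, 5.1, 6.4, 4.4, 0.4]
0.166 [None, 4.7, 6.3, 4.6, 5.5, 3.3, 5.0, 4.6, -1.2]
0.158 [19.0, 19.3, 5.4, 8.6, 5.4, 15.7, 4.9, 19.9, 3.9]
0.150 [30.3, 21.1, 23.4, 26.9, 24.4, 28.0, 23.2, 25.4, 1.6]
0.142 [None, None, None, None, None, None, None, -1.2, 0.7]
f 0.010 rim top z 0.1674 y' max 0.0459 shelf z 0.1559
f 0.100 rim top z 0.1586 y' max 0.0439 shelf z 0.1526
top camera: tabs/plate top
-0.045 2 f [0.0067, 0.0082] zmax 0.2273
-0.035 14 f [0.0059, 0.006, 0.006, 0.0066, 0.0066, 0.0066, 0.0067, 0.0069, 0.0072, 0.0079]
-0.025 13 f [0.0052, 0.0053, 0.0055, 0.0062, 0.0062, 0.0063, 0.0064, 0.0075, 0.008, 0.0081
-0.015 15 f [0.0055, 0.0059, 0.0059, 0.0061, 0.0061, 0.0063, 0.0067, 0.0077, 0.0079, 0.007
-0.005 14 f [0.0043, 0.0048, 0.0051, 0.0063, 0.0064, 0.0074, 0.0075, 0.0075, 0.0076, 0.008
0.005 15 f [0.0036, 0.0036, 0.0036, 0.0061, 0.0062, 0.0065, 0.007, 0.0072, 0.0073, 0.0076]
0.015 13 f [0.0059, 0.0062, 0.0066, 0.0067, 0.0067, 0.0072, 0.0072, 0.0073, 0.008, 0.0084]
0.025 14 f [0.0053, 0.0055, 0.0056, 0.0056, 0.0061, 0.0067, 0.0068, 0.0069, 0.0074, 0.0076
0.035 15 f [0.0056, 0.0058, 0.006, 0.0063, 0.0063, 0.0064, 0.0064, 0.0067, 0.0078, 0.0081]
0.045 1 f [0.0073] zmax 0.2059
```

```bash
python3 -m creep '[{"gripper":-1,"linear":[0,0,0.004],"yaw":0},{"gripper":-1,"linear":[0,-0.0003,0.004],"yaw":0},{"gripper":-1,"linear":[0,-0.0003,0.003],"yaw":0},{"gripper":-1,"linear":[0,0,0.002],"yaw":0},{"gripper":-1,"linear":[0,0,0],"yaw":0}]' && python3 g.py | sed -n '1,12p;18,22p' | cut -c1-90
```

```text
time: 21.22
tcp_pos: [0.5258, -0.1018, 0.1874]
tool_rot: [[-0.026, 0.999, 0.041], [0.749, 0.047, -0.661], [-0.662, 0.014, -0.749]]
wrist_force: [-0.9, 10.5, -10.2]
opening: 0.149
finger_force: 59.4
scene f[mm] rows z, cols y'
0.230 [2.0, 4.3, 3.7, 5.1, 5.2, 3.4, 3.8, 2.6, 0.4]
0.222 [None, 4.1, 5.2, 4.5, 4.5, 5.2, 3.8, 5.6, -1.3]
0.214 [-0.2, 5.4, 5.1, 4.8, 3.6, 6.2, 5.2, 4.1, -1.1]
0.206 [4.9, 5.7, 5.6, 5.4, 5.6, 6.6, 5.2, 3.7, -1.0]
0.198 [None, 6.5, 4.7, 5.1, 4.7, 5.9, 5.5, 4.0, -0.8]
0.190 [None, 4.3, 5.6, 6.4, 6.2, 5.9, 4.7, 1.8, 0.8]
0.182 [3.1, 4.3, 4.7, 5.8, 5.2, 5.4, 4.2, 5.8, -0.3]
0.174 [2.7, 4.3, 4.0, 5.1, 5.5, 5.9, 6.8, 5.5, -1.8]
0.166 [9.1, 20.0, 6.1, 5.7, 6.5, 7.4, 4.2, 18.3, 0.8]
0.158 [10.7, 23.5, 18.1, 25.2, 28.7, 25.2, 29.9, 23.0, 0.6]
0.150 [None, None, 15.4, 17.8, None, None, None, 20.9, -0.3]
f 0.070 rim top z 0.1683 y' max 0.044 shelf z 0.158
f 0.085 rim top z 0.1682 y' max 0.044 shelf z 0.1601
f 0.100 rim top z 0.1681 y' max 0.043 shelf z 0.1613
top camera: tabs/plate top
-0.045 4 f [0.004, 0.0041, 0.0052, 0.006] zmax 0.2289
```

Now slightly nose-up and flush. Easing the press and descending.

```bash
python3 -m creep '[{"gripper":-1,"linear":[0,0,-0.005],"yaw":0},{"gripper":-1,"linear":[0,0.0001,-0.005],"yaw":0},{"gripper":-1,"linear":[0,0.0001,-0.004],"yaw":0},{"gripper":-1,"linear":[0,0,0],"yaw":0}]' && python3 g.py | sed -n '1,12p;18,23p' | cut -c1-90
```

```text
time: 21.82
tcp_pos: [0.5263, -0.1022, 0.1749]
tool_rot: [[-0.025, 0.999, 0.043], [0.747, 0.047, -0.663], [-0.664, 0.016, -0.747]]
wrist_force: [-0.3, 7.0, -1.5]
opening: 0.154
finger_force: 60.2
scene f[mm] rows z, cols y'
0.230 [-0.3, -1.0, -0.9, 0.3, -0.4, 0.9, -1.0, 0.1, -0.1]
0.222 [-0.9, 2.7, 3.6, 1.7, 1.5, 4.7, 2.7, 2.7, 1.5]
0.214 [1.1, 3.5, 5.9, 5.7, 5.5, 5.5, 4.8, 2.3, -0.9]
0.206 [2.4, 5.3, 4.9, 4.5, 6.0, 3.3, 2.7, 5.1, 0.2]
0.198 [1.8, 5.4, 3.6, 5.8, 5.3, 5.1, 4.6, 4.0, -0.8]
0.190 [0.9, 6.0, 6.3, 4.0, 3.0, 6.2, 7.6, 2.9, 0.3]
0.182 [0.7, 5.3, 4.7, 3.7, 6.9, 4.4, 3.5, 4.3, -1.7]
0.174 [0.2, 6.1, 6.0, 6.8, 5.2, 3.5, 4.1, 5.6, 0.1]
0.166 [2.5, 5.8, 5.3, 5.9, 5.6, 5.5, 5.3, 5.2, 0.9]
0.158 [5.0, 29.1, 4.4, 5.0, 4.5, 5.8, 5.2, 22.5, 0.6]
0.150 [5.4, 19.4, 23.2, 8.5, 14.3, 11.7, 14.3, 28.7, 3.4]
f 0.070 rim top z 0.1559 y' max 0.0423 shelf z 0.1476
f 0.085 rim top z 0.1556 y' max 0.0417 shelf z 0.1544
f 0.100 rim top z 0.1587 y' max 0.0438 shelf z 0.1504
top camera: tabs/plate top
-0.045 1 f [0.0061] zmax 0.2241
-0.035 14 f [0.0032, 0.0051, 0.0052, 0.0054, 0.0054, 0.0054, 0.0055, 0.0055, 0.0055, 0.005
```

```bash
python3 -m creep '[{"gripper":-1,"linear":[0,0,-0.005],"yaw":0},{"gripper":-1,"linear":[0,0,-0.005],"yaw":0},{"gripper":-1,"linear":[0,0,-0.003],"yaw":0},{"gripper":-1,"linear":[0,0,0],"yaw":0}]' && python3 g.py | sed -n '1,14p;18,24p' | cut -c1-90
```

```text
time: 22.42
tcp_pos: [0.5263, -0.1026, 0.1622]
tool_rot: [[-0.024, 0.999, 0.043], [0.746, 0.046, -0.664], [-0.665, 0.016, -0.747]]
wrist_force: [-1.0, 0.4, 2.5]
opening: 0.151
finger_force: 59.9
scene f[mm] rows z, cols y'
0.230 [0.2, 1.3, -0.5, 0.1, -1.6, -1.0, 0.5, -0.8, 0.7]
0.222 [-1.1, 1.3, 0.6, 0.9, 1.0, 1.4, -2.5, -1.7, 0.7]
0.214 [-0.2, -0.9, 5.3, 4.4, 5.4, 2.3, -0.2, 1.7, 1.0]
0.206 [-1.5, 3.6, 4.7, 2.8, 4.0, 3.3, 3.4, 3.3, -0.3]
0.198 [1.3, 4.8, 3.3, 3.2, 4.9, 5.7, 4.4, 3.8, 1.0]
0.190 [1.4, 3.1, 4.1, 3.3, 6.2, 4.5, 3.6, 2.7, -0.1]
0.182 [-1.1, 3.7, 4.6, 6.2, 5.1, 7.7, 5.9, 3.5, -0.8]
0.174 [0.8, 5.3, 4.2, 4.0, 3.4, 6.7, 5.0, 2.0, 0.2]
0.166 [2.7, 5.3, 5.2, 4.3, 5.0, 4.2, 5.6, 2.6, -0.7]
0.158 [None, 5.6, 5.3, 5.0, 4.2, 2.1, 3.9, 4.3, -0.1]
0.150 [None, 4.8, 4.8, 4.6, 3.4, 3.8, 4.3, 3.5, 0.5]
0.142 [21.4, 17.8, 5.2, 5.1, 3.4, 4.7, 6.0, 21.8, 0.7]
f 0.010 rim top z 0.1631 y' max 0.0428 shelf z 0.1468
f 0.070 rim top z 0.1434 y' max 0.0434 shelf z 0.1343
f 0.085 rim top z 0.1453 y' max 0.0438 shelf z 0.1547
f 0.100 rim top z 0.1443 y' max 0.0416 shelf z 0.1382
top camera: tabs/plate top
-0.045 1 f [0.0033] zmax 0.2083
-0.035 10 f [0.0032, 0.004, 0.0051, 0.0051, 0.0051, 0.0053, 0.0053, 0.0053, 0.0054, 0.0054
-0.025 12 f [0.003, 0.0042, 0.005, 0.0051, 0.0051, 0.0052, 0.0052, 0.0054, 0.0054, 0.0054]
```

Catch force is gone and its weight is carried. One firm push to be sure it is home.

```bash
python3 -m creep '[{"gripper":-1,"linear":[0,0,-0.002],"yaw":0},{"gripper":-1,"linear":[0,0,-0.001],"yaw":0},{"gripper":-1,"linear":[0,0,0],"yaw":0}]' && python3 z.py s5 | grep -v hole
```

```text
time: 22.9
tcp_pos: [0.5263, -0.1026, 0.1597]
tool_rot: [[-0.024, 0.999, 0.043], [0.746, 0.046, -0.664], [-0.665, 0.016, -0.746]]
wrist_force: [-2.1, -1.0, 8.1]
opening: 0.158
finger_force: 60.3
upright face c [ 0.5359 -0.1883  0.1768] n [-4.670e-02  9.989e-01 -2.000e-04] sd 0.0016 x-axis az -87.32
face y' range [-0.0768  0.0864]
tcp [ 0.5263 -0.1026  0.1597] R [[-0.024, 0.999, 0.043], [0.746, 0.046, -0.664], [-0.665, 0.016, -0.746]]
plate pts 595
plate c [ 0.5342 -0.1838  0.1725] n [-0.026   0.9993  0.0263] sd 0.0028 az -88.51 gap front-of-plate to face 0.0047
plate y' [-0.0401  0.0509] top z [0.2131 0.2154] low z 0.1319
catch column: z,off [(0.232, -0.0018), (0.231, -0.0041), (0.231, 0.0005), (0.231, -0.0007), (0.228, 0.0011), (0.226, 0.0023), (0.226, -0.0028), (0.224, -0.0005), (0.223, 0.005), (0.223, 0.0013), (0.223, 0.0019), (0.221, 0.0014), (0.219, 0.0071), (0.219, 0.0077), (0.219, 0.0037), (0.218, 0.0024), (0.217, -0.0013), (0.215, 0.0009), (0.215, 0.0059), (0.213, 0.0078), (0.213, 0.0048), (0.211, -0.0001), (0.209, 0.0034), (0.207, 0.0057), (0.207, 0.0039)]
```

View pics/s5.png

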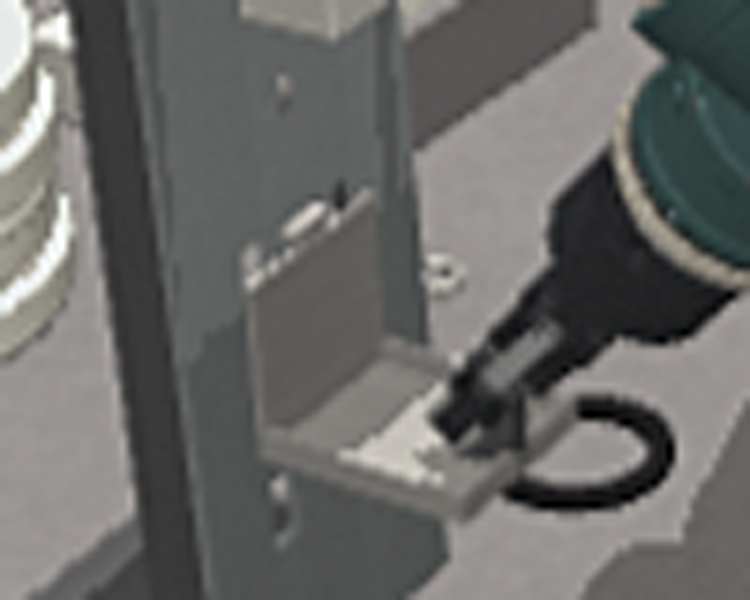

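The plate is flush and the catch at (308,215) stands out above its top edge. Releasing, backing out along the tool axis, and turning so the tool body clears the purple socket for the pick.

```bash
python3 -m creep '[{"gripper":-1,"linear":[0,0,0.002],"yaw":0},{"gripper":-0.06,"linear":[0,0,0],"yaw":0},{"gripper":-0.06,"linear":[0,0,0],"yaw":0},{"gripper":-0.06,"linear":[-0.001,0.018,0.020],"yaw":0},{"gripper":-0.06,"linear":[-0.002,0.03,0.034],"yaw":0},{"gripper":-0.06,"linear":[-0.002,0.03,0.034],"yaw":0},{"gripper":0.4,"linear":[0.01,0.05,0],"yaw":0.17},{"gripper":0.4,"linear":[0.01,0.04,-0.005],"yaw":0.178}]' && python3 -m creep '[{"gripper":0.4,"linear":[0.01,0.02,-0.02],"yaw":0.175},{"gripper":0.4,"linear":[0.01,0.01,-0.02],"yaw":0.175},{"gripper":0.4,"linear":[0.006,0,-0.02],"yaw":0.175},{"gripper":0.4,"linear":[0,0,0],"yaw":0}]'
python3 g.py | sed -n '2,5p;14,24p' | cut -c1-90
cat > w.py <<'E'
from rig import *;from h import *
s=get_state();R=np.array(s["tool_rot"]);p=np.array(s["tcp_pos"]);d=snapshot("wrist")
T=np.eye(4);T[:3,:3]=R;T[:3,3]=p;T=T@d["tool_from_camera"];P=cloud(d,T);x,y,z=P[...,0],P[...,1],P[...,2]
g=d["img"].astype(int)
m=(abs(x-.636)<.045)&(abs(y-.045)<.045)&(z>.058)&(z<.074)&(g.min(-1)>60)
(c,r)=cv2.minEnclosingCircle((P[m][:,:2]*1000).astype(np.float32));print("socket rim",m.sum(),np.round(c,1),round(r,1),"z",np.percentile(z[m],[50,98]).round(4),"minAreaRect",cv2.minAreaRect((P[m][:,:2]*1000).astype(np.float32)))
print("tcp",p.round(4),R.round(3).tolist())
cv2.imwrite("pics/w2.png",cv2.resize(d["img"][:,:,::-1],(700,525)))
E
python3 w.py
```

```text
time: 23.95
tcp_pos: [0.5416, 0.0677, 0.2441]
tool_rot: [[-0.282, 0.921, 0.27], [0.692, 0.39, -0.607], [-0.664, 0.016, -0.747]]
wrist_force: [1.2, -0.9, -0.4]
opening: 0.697
finger_force: 0.0
time: 24.45
tcp_pos: [0.5662, 0.0949, 0.1823]
tool_rot: [[-0.589, 0.607, 0.533], [0.462, 0.794, -0.395], [-0.663, 0.014, -0.748]]
wrist_force: [-0.6, 0.8, 0.0]
opening: 0.702
finger_force: 0.0
0.230 [-0.8, -0.9, -1.5, 0.1, 0.8, -0.2, -0.4, -0.6, 0.0]
0.222 [-0.1, -2.5, -1.4, 1.1, 2.9, -1.3, -0.5, 0.0, -0.7]
0.214 [-1.2, 4.3, 7.7, 3.5, 5.3, -0.3, 5.1, -0.6, 0.7]
0.206 [-2.1, 5.8, 6.7, 7.2, 8.2, 6.6, 6.3, 5.5, 0.1]
f 0.010 rim top z 0.1657 y' max 0.0437 shelf z 0.15
f 0.025 rim top z 0.1416 y' max 0.041 shelf z 0.1315
f 0.040 rim top z 0.1431 y' max 0.0429 shelf z 0.1312
f 0.055 rim top z 0.1406 y' max 0.0429 shelf z 0.1307
f 0.070 rim top z 0.1413 y' max 0.0427 shelf z 0.1307
f 0.085 rim top z 0.1397 y' max 0.0415 shelf z 0.1305
f 0.100 rim top z 0.1396 y' max 0.0415 shelf z 0.1341
top camera: tabs/plate top
-0.045 1 f [0.0067] zmax 0.2114
-0.035 10 f [0.0052, 0.0057, 0.006, 0.0063, 0.0066, 0.0066, 0.0068, 0.0074, 0.0076, 0.0081
-0.025 8 f [0.0049, 0.0054, 0.006, 0.0063, 0.0068, 0.0069, 0.0078, 0.0079] zmax 0.2105
socket rim 568 [637.3  43.6] 18.7 z [0.0634 0.066 ] minAreaRect ((636.8906860351562, 44.60951232910156), (34.79035186767578, 35.10606384277344), 1.474576473236084)
tcp [0.5672 0.0955 0.1845] [[-0.586, 0.61, 0.534], [0.464, 0.793, -0.396], [-0.664, 0.016, -0.747]]
```

The socket rim is at (0.637, 0.044), top at 66 mm. Bracket is sitting home: shelf at 0.131, plate top at 0.211. Grasping the socket.

```bash
python3 -m creep '[{"gripper":0.4,"linear":[0,0,-0.047],"yaw":0},{"gripper":0.4,"linear":[0.022,-0.0165,-0.031],"yaw":0},{"gripper":0.4,"linear":[0.023,-0.017,-0.032],"yaw":0},{"gripper":0.4,"linear":[0.0165,-0.012,-0.023],"yaw":0},{"gripper":0.4,"linear":[0.0067,-0.0048,-0.0093],"yaw":0},{"gripper":-1,"linear":[0,0,0],"yaw":0},{"gripper":-1,"linear":[0,0,0],"yaw":0},{"gripper":-1,"linear":[0,0,0],"yaw":0},{"gripper":-1,"linear":[0,0,0],"yaw":0}]'
```

```text
time: 25.72
tcp_pos: [0.6356, 0.046, 0.0424]
tool_rot: [[-0.588, 0.606, 0.537], [0.461, 0.796, -0.393], [-0.665, 0.017, -0.747]]
wrist_force: [-1.9, 2.4, 5.0]
opening: 0.403
finger_force: 60.3
```

Gripped. Lifting, turning back, and going to the open side of the shelf with the socket's base just above rim height.

```bash
python3 -m creep '[{"gripper":-1,"linear":[0,0,0.045],"yaw":0},{"gripper":-1,"linear":[0,0,0.05],"yaw":-0.17},{"gripper":-1,"linear":[0.004,-0.01,0.05],"yaw":-0.176},{"gripper":-1,"linear":[0.006,-0.04,0.0075],"yaw":-0.176},{"gripper":-1,"linear":[0.006,-0.05,0],"yaw":-0.176},{"gripper":-1,"linear":[0.006,-0.05,0],"yaw":-0.175},{"gripper":-1,"linear":[0,-0.033,0],"yaw":0},{"gripper":-1,"linear":[0,0,0],"yaw":0},{"gripper":-1,"linear":[0,0,0],"yaw":0}]'
cat > k.py <<'E'
from rig import *;from h import *
n=np.array([-.0467,.9989,0]);ey=np.array([.9989,.0467,0]);O=np.array([.528,-.188,0])
s=get_state();p=np.array(s["tcp_pos"])-O;print("tcp y' %.4f f %.4f z %.4f"%(p@ey,p@n,p[2]))
for nm in("scene","top"):
    d=snapshot(nm);P=cloud(d)-O;a=P@ey;f=P@n;z=P[...,2];g=d["img"].astype(int)
    m=(abs(a-p@ey-.002)<.03)&(abs(f-p@n+.002)<.03)&(z>p[2]-.06)&(z<p[2]+.03)&(g.min(-1)>105)
    if m.sum()>10: print(nm,"socket",m.sum(),"y'",np.percentile(a[m],[2,98]).round(4),"f",np.percentile(f[m],[2,98]).round(4),"z",np.percentile(z[m],[1,99]).round(4))
    m=(abs(a)<.06)&(f>.02)&(f<.115)&(z>.12)&(z<.16)
    print(nm,"shelf y'",np.percentile(a[m],[1,99]).round(4),"f",np.percentile(f[m],[1,99]).round(4))
E
python3 k.py
```

```text
time: 26.85
tcp_pos: [0.6572, -0.137, 0.1939]
tool_rot: [[-0.025, 0.999, 0.043], [0.747, 0.047, -0.663], [-0.664, 0.015, -0.748]]
wrist_force: [0.1, 0.4, -0.5]
opening: 0.405
finger_force: 60.2
tcp y' 0.1315 f 0.0450 z 0.1939
scene socket 139 y' [0.1208 0.1514] f [0.0263 0.0599] z [0.1516 0.2197]
scene shelf y' [-0.0402  0.0463] f [0.0217 0.1021]
top shelf y' [-0.0434  0.0383] f [0.076  0.1009]
```

```bash
python3 -m creep '[{"gripper":-1,"linear":[-0.03,-0.0014,0],"yaw":0},{"gripper":-1,"linear":[-0.04,-0.0019,0],"yaw":0},{"gripper":-1,"linear":[-0.04,-0.0019,0],"yaw":0},{"gripper":-1,"linear":[-0.02,-0.0009,0],"yaw":0},{"gripper":-1,"linear":[0,0,0],"yaw":0},{"gripper":-1,"linear":[0,0,-0.008],"yaw":0},{"gripper":-1,"linear":[0,0,-0.006],"yaw":0},{"gripper":-1,"linear":[0,0,0],"yaw":0}]'; python3 k.py
```

```text
time: 27.95
tcp_pos: [0.5275, -0.1435, 0.1787]
tool_rot: [[-0.026, 0.999, 0.041], [0.747, 0.047, -0.663], [-0.664, 0.014, -0.747]]
wrist_force: [0.1, -0.0, -0.3]
opening: 0.4
finger_force: 60.3
tcp y' 0.0016 f 0.0444 z 0.1787
scene socket 221 y' [-0.0108  0.0273] f [0.0165 0.0704] z [0.1274 0.2039]
scene shelf y' [-0.0417  0.0463] f [0.0212 0.1016]
top socket 12 y' [-0.0223  0.0329] f [0.0125 0.023 ] z [0.1253 0.1931]
top shelf y' [-0.0432 -0.0253] f [0.0759 0.1001]
```

```bash
python3 -m creep '[{"gripper":-1,"linear":[0,0,-0.002],"yaw":0},{"gripper":-1,"linear":[0,0,-0.0015],"yaw":0},{"gripper":-1,"linear":[0,0,0],"yaw":0}]'
```

```text
time: 28.42
tcp_pos: [0.5273, -0.1436, 0.1763]
tool_rot: [[-0.025, 0.999, 0.042], [0.747, 0.047, -0.663], [-0.664, 0.015, -0.747]]
wrist_force: [0.5, 0.7, -0.3]
opening: 0.405
finger_force: 60.3
```

```bash
python3 -m creep '[{"gripper":-1,"linear":[0,0,-0.002],"yaw":0},{"gripper":-1,"linear":[0,0,-0.001],"yaw":0},{"gripper":-1,"linear":[0,0,0],"yaw":0}]'
```

```text
time: 28.8
tcp_pos: [0.5274, -0.1436, 0.1733]
tool_rot: [[-0.025, 0.999, 0.042], [0.747, 0.047, -0.663], [-0.664, 0.015, -0.747]]
wrist_force: [-0.3, 0.1, -0.3]
opening: 0.405
finger_force: 60.3
```

```bash
python3 -m creep '[{"gripper":-1,"linear":[0,0,-0.001],"yaw":0},{"gripper":-1,"linear":[0,0,-0.001],"yaw":0},{"gripper":-1,"linear":[0,0,0],"yaw":0}]'; python3 g.py | sed -n '14,20p'
```

```text
time: 29.18
tcp_pos: [0.5276, -0.1437, 0.1729]
tool_rot: [[-0.024, 0.999, 0.043], [0.746, 0.046, -0.664], [-0.665, 0.017, -0.747]]
wrist_force: [-5.6, 4.8, 11.7]
opening: 0.401
finger_force: 62.2
f 0.010 rim top z 0.1664 y' max 0.0433 shelf z 0.1491
f 0.025 rim top z 0.1438 y' max 0.0428 shelf z 0.1329
f 0.040 rim top z 0.1409 y' max 0.0441 shelf z 0.1421
f 0.055 rim top z 0.1409 y' max 0.0427 shelf z 0.1385
f 0.070 rim top z 0.1388 y' max 0.0442 shelf z 0.131
f 0.085 rim top z 0.1389 y' max 0.0415 shelf z 0.1286
f 0.100 rim top z 0.1405 y' max 0.0423 shelf z 0.1331
```

Seated with firm contact. Relaxing, opening and backing out along the tool axis.

```bash
python3 -m creep '[{"gripper":-1,"linear":[0,0,0.0008],"yaw":0},{"gripper":0.2,"linear":[0,0,0],"yaw":0},{"gripper":0.2,"linear":[0,0,0],"yaw":0},{"gripper":0.2,"linear":[0,0,0],"yaw":0},{"gripper":0.2,"linear":[-0.0005,0.0065,0.0075],"yaw":0},{"gripper":0.2,"linear":[-0.001,0.02,0.023],"yaw":0},{"gripper":0.2,"linear":[-0.002,0.04,0.044],"yaw":0},{"gripper":0.2,"linear":[-0.002,0.04,0.044],"yaw":0},{"gripper":0.2,"linear":[-0.002,0.03,0.03],"yaw":0},{"gripper":0.2,"linear":[0,0,0],"yaw":0}]'; python3 z.py s6 | tail -1; python3 g.py | sed -n '2,20p'
```

```text
time: 30.52
tcp_pos: [0.5203, -0.0051, 0.3236]
tool_rot: [[-0.024, 0.999, 0.047], [0.748, 0.049, -0.662], [-0.663, 0.019, -0.748]]
wrist_force: [0.5, -0.8, -0.3]
opening: 0.598
finger_force: 0.0
catch column: z,off [(0.234, -0.0), (0.234, 0.0001), (0.231, 0.0003), (0.231, 0.0039), (0.228, -0.0033), (0.225, -0.0032), (0.225, 0.0004), (0.225, 0.0005), (0.222, 0.0042), (0.222, 0.0065), (0.222, 0.0027), (0.222, 0.0044), (0.221, 0.0065), (0.22, -0.0008), (0.219, -0.0026), (0.219, 0.0073), (0.216, 0.002), (0.216, 0.0043), (0.214, 0.0049), (0.214, 0.0028), (0.212, 0.0063), (0.211, 0.0062), (0.211, 0.0019), (0.21, 0.0081), (0.209, 0.0065)]
0.230 [-0.2, -0.1, -0.9, 0.1, 1.2, 0.1, 0.8, 1.3, 0.1]
0.222 [0.2, -0.1, -0.5, 0.4, 3.0, -0.1, 0.9, -2.6, -0.6]
0.214 [-2.0, -1.6, None, 5.6, 6.3, 2.3, 2.8, 0.7, 0.4]
0.206 [-1.4, 4.9, 6.9, 6.9, 8.2, 5.2, 4.2, 5.6, -0.2]
0.198 [None, 6.1, 7.1, 33.7, 8.2, 34.2, 7.5, 5.4, -0.3]
0.190 [5.5, 7.6, 7.9, 32.6, 7.3, 36.5, 5.9, 6.1, 0.5]
0.182 [5.5, 6.2, 6.1, 26.1, 4.6, 41.1, 5.1, 5.7, 0.1]
0.174 [None, None, 6.3, 6.5, 6.9, 35.9, 5.9, 4.6, 0.6]
0.166 [None, None, 3.5, 5.6, 5.2, 38.1, 4.4, 3.4, 0.7]
0.158 [None, None, None, 4.1, 4.7, 39.1, 4.2, 3.4, -0.7]
0.150 [None, None, 2.9, 4.8, 4.7, 21.1, 4.1, 4.3, -0.3]
0.142 [None, 41.4, None, 4.4, 4.8, 35.6, 5.2, 18.7, -0.0]
f 0.010 rim top z 0.1663 y' max 0.042 shelf z 0.147
f 0.025 rim top z 0.1415 y' max 0.042 shelf z 0.1317
f 0.040 rim top z 0.1395 y' max 0.0417 shelf z 0.1438
f 0.055 rim top z 0.1395 y' max 0.0438 shelf z 0.132
f 0.070 rim top z 0.1394 y' max 0.0428 shelf z 0.1302
f 0.085 rim top z 0.1392 y' max 0.041 shelf z 0.1293
f 0.100 rim top z 0.1396 y' max 0.042 shelf z 0.1337
```

View pics/s6.png

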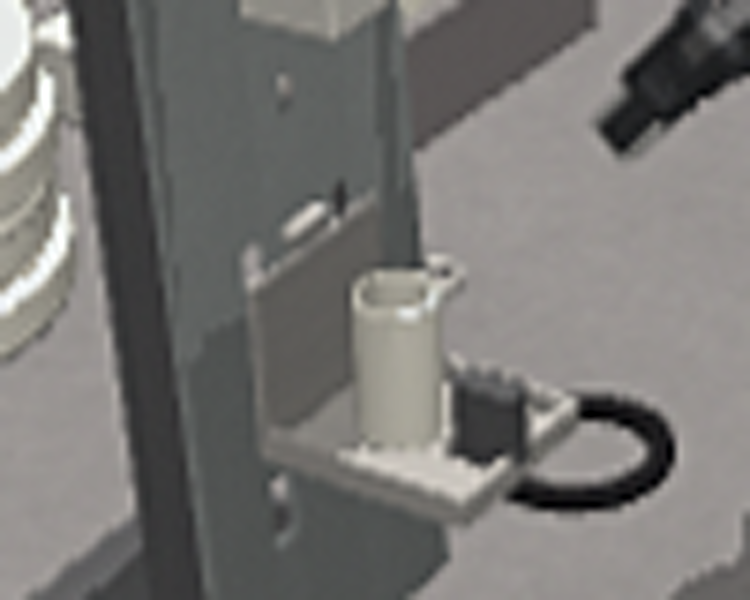

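The socket stands upright on the shelf at (398,355) with the catch at (305,217) out over the plate, and the gripper is clear at (640,110). Handing in.

```bash
python3 -c "
from rig import *;print(sign_off())"
```

```text
the job is handed in; nothing more can be done
None
```

I handed the job in at about 30.5 s: the bracket is hooked and locked in the upper slots with the catch out, the tallest socket stands upright on its shelf, and the gripper is clear of everything. The first try at hooking failed and I had to set the bracket down and regrip it; the judge returned no verdict, so I'm going by my own camera checks.

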